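# Clear the breadboard and tip the fallen mirror stand upright

### The job

A mirror stand has been knocked over backwards across the rail of the breadboard, and loose nuts lie on the board where its base has to stand. Hold the wiper block and sweep all five nuts off the board into the parts tray beside it (don't push them with the fingers), then put the block back upright on the table, clear of the board and the tray. Then, without gripping the stand, lever it up gently with the fingertips under its head until it stands upright by itself on the bare board behind the rail; leave everything else alone.

Things in the scene. Friction and masses are not known exactly. Their poses are not given: they have to be found in the camera images.
- board: Breadboard: aluminium plate with a grid of holes, 250 (x) x 320 (y) mm, fixed, its top face 25 mm above the table. Origin: under its centre, at table height; x points away from the rail, z up. A dark rail 30 mm wide and 21 mm high (top 46 mm above the table) runs along y at x = -100 mm, near the robot's side of the board.
- stand: Fallen mirror stand, loose, about 0.5 kg, centre of mass at z = 63 mm. Origin: centre of its base's underside; z along the post to the head (lying level at first, about towards the robot), x the way the mirror faces (up while it lies). Base 60 (x) x 90 (y) x 12 mm; post holder 25 mm dia. up to z = 62 mm, post 12.7 mm dia. Past about 65 degrees of tipping it goes onto its base by itself and rocks for a second.
- stand_lip (a point): Outer end of the flat back of the stand's head, at x = -9, y = 0, z = 154 mm of the stand. Head: round metal mirror mount 78 mm dia., 18 mm thick (x = -9 to 9), centred at z = 115 mm. At first its back lies across the rail, 46 mm above the table; the last 35 mm or so stick out past rail and board towards the robot, free underneath. Axes as the stand's.
- stand_edge (a point): Middle of the long edge of the stand's base underside on which it pivots (x = -30, y = 0, z = 0 of the stand); at first on the board. Axes as the stand's.
- nut0_center (a point): Loose brass hex nut 1 of 5, 16 mm across flats, 8 mm high; the point is its centre. They start flat on the board beyond the stand's base, at least 36 mm to the far side of the board's centre line and within 95 mm sideways of its middle.
- nut1_center (a point): Loose brass hex nut 2 of 5, 16 mm across flats, 8 mm high; the point is its centre. They start flat on the board beyond the stand's base, at least 36 mm to the far side of the board's centre line and within 95 mm sideways of its middle.
- nut2_center (a point): Loose brass hex nut 3 of 5, 16 mm across flats, 8 mm high; the point is its centre. They start flat on the board beyond the stand's base, at least 36 mm to the far side of the board's centre line and within 95 mm sideways of its middle.
- nut3_center (a point): Loose brass hex nut 4 of 5, 16 mm across flats, 8 mm high; the point is its centre. They start flat on the board beyond the stand's base, at least 36 mm to the far side of the board's centre line and within 95 mm sideways of its middle.
- nut4_center (a point): Loose brass hex nut 5 of 5, 16 mm across flats, 8 mm high; the point is its centre. They start flat on the board beyond the stand's base, at least 36 mm to the far side of the board's centre line and within 95 mm sideways of its middle.
- wiper_center (a point): Wiper block: wooden block with a rubber foot, 100 (x) x 26 (y) x 54 (z) mm, the lowest 12 mm (the foot) 20 mm thick; about 0.12 kg, standing on the table. The point is its centre, 27 mm above its underside; x along its length, z up.
- tray: Parts tray: shallow grey open tray 150 (x) x 100 (y) x 22 mm high, walls 3 mm, on the table against the left or right side of the board, its rim 3 mm below the board's top. Fixed. Origin: centre of its underside; axes as the board's.
- stage: Bystander: low stage on a four-post platform, fixed, against the other side of the board; 130 (x) x 90 (y) mm, 81 mm high. Origin at table height under its centre.
- lens: Bystander: lens on a rail carrier, fixed on the rail to one side of the stand; 46 x 40 mm, its top 137 mm above the table. Origin at table height on its axis; keep off.
- iris: Bystander: iris diaphragm on a rail carrier, fixed on the rail to the other side of the stand; 46 x 44 mm, 152 mm high with its lever. Origin at table height on its axis; keep off.
- samplebox: Bystander: sample boxes, 72 x 72 mm, 48 mm high, loose, on the opposite side of the table from the wiper block. Origin: centre of underside.
- dish: Bystander: covered glass dish, 92 mm dia., 17 mm high, loose. Origin: centre of underside.
- driver: Bystander: screwdriver 130 mm long lying along its x, loose, origin at its middle.
- sparepost: Bystander: spare post in a black holder, 32 mm dia., 101 mm high, loose. Origin: centre of underside.
- cleaner: Bystander: amber jar, 54 mm dia., 120 mm high, loose. Origin: centre of underside.
Not all that is in view belongs to the job. What is shaped like the stand but orange or pink is not meant.

How it is judged:
By the outcome, as a careful person would: the job done as asked, in the order asked, and still so for the second after the job is handed in, with the robot touching nothing.
It also fails if it takes over 72 s, if anything falls off the work surface, if the arm or the gripper's body presses on something with over 40 N, if the wrist force passes 120 N, or if a joint passes its speed limit or range.

### The arm

A 6-joint arm with a two-finger parallel gripper is mounted at the origin on the work surface. World frame = base frame: x ahead of the robot, y to its left, z up, the work surface at z = 0. Lengths are in mm, angles in degrees, forces in N, time in s.
With the tool pointing down it reaches from about 250 to 725 mm from the base axis. Payload 9.7 kg.
Tool frame: the origin (TCP) lies at the very end of the fingers, on their centre line; the grasp point (between the pads) lies 19 mm behind it; z points along the fingers, y is the direction in which the jaws open and shut (so a half turn about z gives the same grasp; the last joint's range is limited). The gripper opens to 85 mm and grips with 20 to 120 N. Pads are 22 mm wide; open, the fingers measure 114 mm over their backs; the gripper's body (76 mm by 85 mm) begins 54 mm behind the grasp point. The pads swing forward as they close: fully open they stand 13 mm farther back than shut.
Start: joints at [-68.067, 4.979, 10.078, 95.1, 0, 90], TCP at [205.433, -510.19, 205.784] pointing down, gripper open.
Joint ranges: [-179.16, 179.16], [-48.56, 103.87], [-65.8, 70.77], [-126.05, 130.52], [-82.76, 87.17], [-180, 180]. Speed limits (degrees/s): [127.2, 127.2, 147.25, 180, 180, 180].

### API

Orientations are given as a 3x3 rotation matrix whose columns are the frame's x, y, z axes.
In Python, from station import sense, get_image, camera_model, hand_in gives the robot as it stands. The module is installed in compiled form; this text tells all that it offers.
- The arm moves only by the tool servo_tool, never from a script. Its argument "rows" is a list of rows, each a list of 6 numbers: the shift along the tool's x, y, z in mm, then the turn, a rotation vector about the tool's x, y, z in rad. In form: [[dx, dy, dz, ax, ay, az], ...]. A call has 1 to 20 rows; each row is the pose to reach, as a shift and turn from the pose commanded when the call began, along the tool's axes at that moment; what a row does not reach only later rows make up. A row lasts 1/8 s, in which the tool goes at most 62.5 mm and 10.7 degrees, less where a joint would pass 70% of its speed; a pose out of reach is approached as far as the arm can. A call with a gripper value outside its range is refused whole. "gripper" is the opening, from 0 (shut) to 1 (fully open), set as the call begins (left out, the last holds). The fingers move at their own pace and stop on an object; "force" is the grip in N (left out, the last holds). Time passes only in rows, so rows that repeat a pose let the fingers close. It gives the time, the measured TCP pose, the force and the opening at its end, in the units of the state.
- sense(): the state, without advancing time (a new reading comes with each control period).
- get_image(name): name is "side" or "top"; returns the picture (384x512x3 uint8, red, green, blue); there is no depth.
- camera_model(name): a dict with "camera_matrix" (3x3 intrinsics, pixels), "extrinsics" (4x4, takes a point from camera to world coordinates). Camera axes: x right, y down, z forward; pixel columns grow to the right and rows downward; lengths in mm; the calibration is good to about 2 mm. A picture is of the moment at which its call begins. camera_model takes no time and is no camera call.
- hand_in(): hands the job in, once; it reports no verdict.
The state is a dict: "t": time; "joint_pos": joint angles; "joint_vel": joint speeds; "joint_torque": joint torques, N m; "tcp_pos": TCP position; "tcp_rot": TCP orientation; "ft_force": force on the tool from outside, world axes, zero at the start; "torque": the same for the moment, N m; "gripper_width": finger opening in mm.
Only numpy, scipy, OpenCV 4.12 (cv2) and the standard library are available. Lean on these libraries where they do the work, as an engineer would, in place of code of your own. Each camera call takes 0.05 s, during which the arm holds its last target. There are 200 camera calls.

## Working session

There is one attempt and no reset: what is moved stays moved. The work goes in short steps, Python scripts to look and compute and a tool call to move; the robot and the scene stay as the last step left them, time stands still between calls to the robot, and variables do not carry over. Pictures are saved under pics/ and viewed, about 8 in all and at most 12, crops included, and the job is handed in when it is done.

Besides the shell and the picture viewer there is one more tool, called as a command line: name --pt "numbers of a row" for each row, then --argument value for the rest. servo_tool: Moves the arm, as the interface text tells. Its arguments: {"type":"object","properties":{"rows":{"type":"array"},"gripper":{"type":"number"},"force":{"type":"number"}},"required":["rows"]}

```bash
mkdir -p pics
cat > h.py <<'E'
import numpy as np, cv2
from station import *
def snap(n,f,crop=None,s=1.5):
    im=cv2.cvtColor(get_image(n),cv2.COLOR_RGB2BGR)
    cv2.imwrite('pics/raw_'+f+'.png',im)
    if crop: x0,y0,x1,y1=crop; im=im[y0:y1,x0:x1]
    cv2.imwrite('pics/'+f+'.png',cv2.resize(im,None,fx=s,fy=s,interpolation=cv2.INTER_CUBIC))
def w(n,u,v,z):
    m=camera_model(n);K=np.array(m['camera_matrix']);E=np.array(m['extrinsics'])
    d=E[:3,:3]@np.linalg.solve(K,[u,v,1.]);o=E[:3,3];return (o+d*(z-o[2])/d[2]).round(1)
def p(n,P):
    m=camera_model(n);K=np.array(m['camera_matrix']);E=np.array(m['extrinsics'])
    c=K@(E[:3,:3].T@(np.array(P)-E[:3,3]));return (c[:2]/c[2]).round(1)
E
python3 - <<'E'
from h import *
snap('top','t0');snap('side','s0')
print(sense());
for n in('top','side'):print(camera_model(n)['extrinsics'])
E
```

```text
{'t': 0.1, 'joint_pos': array([-6.80670296e+01,  5.00700243e+00,  1.00393958e+01,  9.51010696e+01,
        1.55733691e-04,  9.00002254e+01]), 'joint_vel': array([-0.03386126, -0.11114012,  0.09484741, -0.04219347,  0.00926439,
       -0.04983908]), 'joint_torque': array([ 1.13090788e-03, -5.21559548e+01,  4.65653658e+01,  1.59334496e-02,
        3.46100842e-05,  1.04231657e-05]), 'tcp_pos': array([ 205.34566509, -509.96297077,  205.16667583]), 'tcp_rot': array([[ 9.27622938e-01,  3.73517718e-01, -4.45191399e-04],
       [ 3.73517984e-01, -9.27622271e-01,  1.11288644e-03],
       [ 2.71334778e-06, -1.19862599e-03, -9.99999282e-01]]), 'ft_force': array([ 0.09522099, -0.29591348,  0.28037039]), 'torque': array([-0.01553355, -0.01040766,  0.02363899]), 'gripper_width': 85.15646373122688}
[[-5.25966393e-03 -9.98177064e-01  6.01239164e-02  4.48185951e+02]
 [-9.99983838e-01  5.12033859e-03 -2.47113618e-03  2.10043018e+01]
 [ 2.15877664e-03 -6.01359420e-02 -9.98187862e-01  1.54068555e+03]
 [ 0.00000000e+00  0.00000000e+00  0.00000000e+00  1.00000000e+00]]
[[-9.19350633e-01 -2.77165790e-01  2.79237425e-01  2.43012800e+02]
 [-3.93115870e-01  6.75890245e-01 -6.23403794e-01  7.31309065e+02]
 [-1.59476465e-02 -6.82899335e-01 -7.30338394e-01  9.21919955e+02]
 [ 0.00000000e+00  0.00000000e+00  0.00000000e+00  1.00000000e+00]]
```

View pics/t0.png

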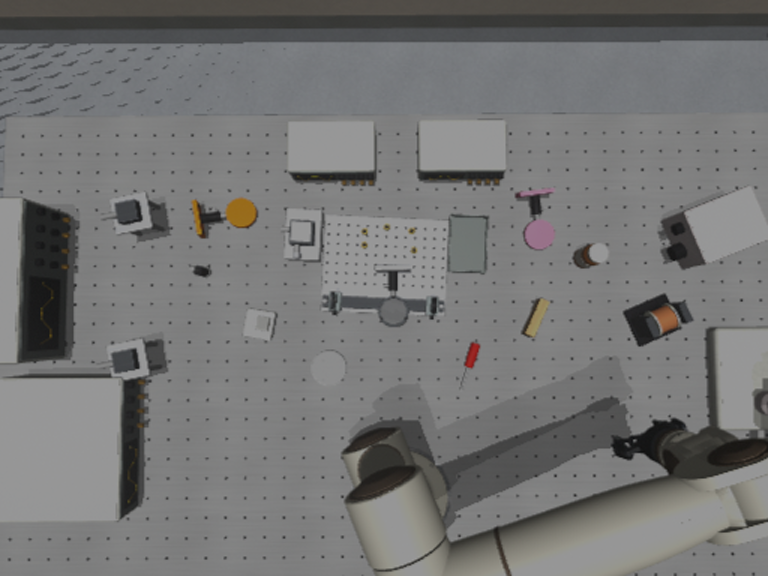

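View pics/s0.png

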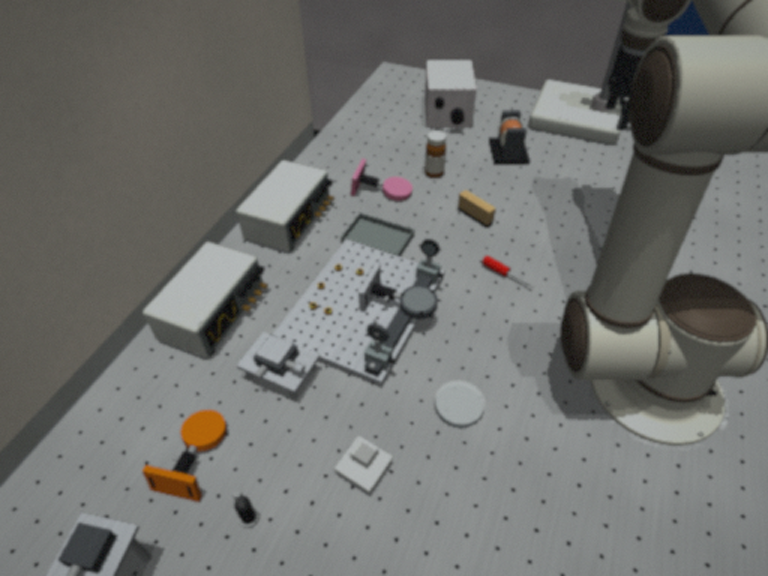

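Candidates in the top view (1.5x pixels): the grey stand lying over the rail has its head at (393,311) and base at (392,268). An orange stand is at (240,212) and a pink one at (539,234); neither is meant. The wiper is the wooden block at (537,317), the tray is at (468,244), and the nuts are brass dots at about (365,232), (387,228), (412,231), (365,245) and (414,250). I'll check these in one close crop.

Run:
```python
import cv2
im=cv2.imread('pics/raw_t0.png')
c=im[130:250,195:375]
cv2.imwrite('pics/c0.png',cv2.resize(c,None,fx=4.4,fy=4.4,interpolation=cv2.INTER_CUBIC))
```

```text
(no output)
```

View pics/c0.png

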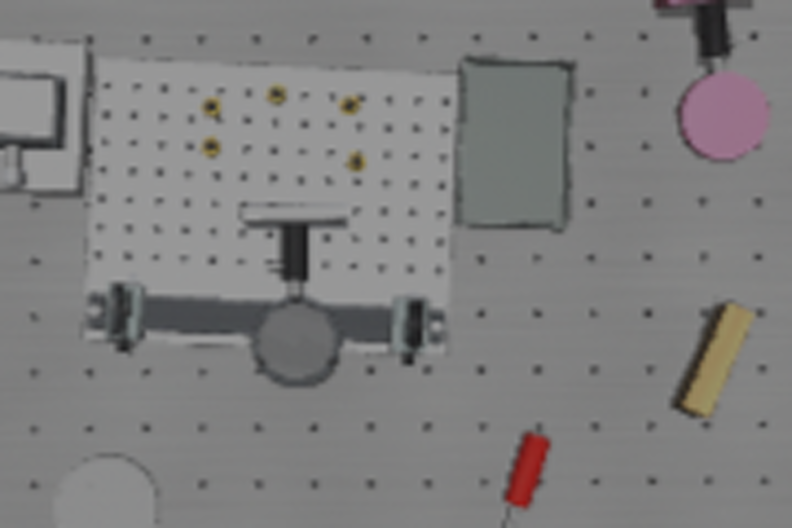

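Run:
```python
from h import *
f=lambda u,v,z:w('top',195+u/4.4,130+v/4.4,z)
for n,l,z in [('nuts',[(212,107),(277,95),(350,105),(211,147),(356,161)],33),
 ('wiper',[(730,305),(755,318),(710,417),(686,405)],54),
 ('board',[(97,58),(457,73),(445,352),(85,340)],25),
 ('tray',[(461,60),(574,66),(565,230),(457,222)],22),
 ('base top edge',[(242,205),(347,205),(347,221),(242,219)],85),
 ('head',[(295,342),(252,342),(338,342),(295,300),(295,385)],64),('driver',[(537,433),(520,507)],20),('lens R',[(395,297),(430,297),(408,360),(395,345)],130),('L',[(110,283),(143,287),(125,350)],140),('stage',[(62,75),(62,145),(80,190)],81),('pink',[(725,160),(680,115)],60)]:
  print(n,[f(*a,z)[:2].tolist() for a in l])
```

```text
nuts [[680.9, 88.9], [691.3, 31.5], [682.1, -32.9], [645.4, 89.9], [632.4, -37.8]]
wiper [[503.0, -359.5], [491.6, -380.9], [406.6, -340.3], [417.0, -319.8]]
board [[726.5, 191.3], [711.5, -128.5], [464.0, -115.2], [476.2, 201.5]]
tray [[723.7, -132.5], [717.8, -233.1], [571.4, -222.9], [578.9, -127.3]]
base top edge [[588.9, 61.3], [588.5, -27.9], [574.8, -27.8], [577.0, 61.3]]
head [[472.8, 16.8], [473.0, 53.7], [472.6, -20.0], [508.8, 16.7], [436.0, 17.0]]
driver [[392.4, -195.9], [327.7, -180.1]]
lens R [[508.2, -65.2], [508.0, -93.9], [456.5, -75.4], [468.8, -64.9]]
L [[520.4, 167.5], [517.0, 140.6], [465.8, 155.3]]
stage [[701.7, 214.9], [641.5, 214.8], [602.8, 199.3]]
pink [[628.3, -356.2], [667.8, -318.0]]
```

The crop confirms the choices. The grey stand's head is at crop (295,342) and its base edge at (295,213). Brass nuts are at (212,107), (277,95), (350,105), (211,147) and (356,161). The wiper is at (720,360), and the tray is on the −y side. First I'll go over the wiper.

servo_tool --pt "50 -10 0 0 0 0.14" --pt "105 -20 0 0 0 0.3" --pt "160 -30 0 0 0 0.45" --pt "215 -40 0 0 0 0.6" --pt "265 -50 20 0 0 0.75" --pt "291 -55 50 0 0 0.82" --pt "291 -55 80 0 0 0.82" --pt "291 -55 80 0 0 0.82" --pt "291 -55 80 0 0 0.82" --gripper 1

```text
t: 1.23
tcp_pos: [454.8, -350.9, 126.9]
tcp_rot: [[0.906, -0.424, 0.001], [-0.424, -0.906, -0.001], [0.001, 0.0, -1.0]]
ft_force: [-0.5, 0.6, 1.6]
gripper_width: 85.3
```

Run:
```python
from h import *
s=sense();print(s['t'],s['joint_pos'].round(1),s['tcp_pos'].round(1),s['tcp_rot'].round(3).tolist())
snap('top','t1',(285,140,395,250),5)
```

```text
1.225 [-37.6   7.4   4.   86.5  -0.  167.4] [ 454.8 -350.9  126.9] [[0.906, -0.424, 0.001], [-0.424, -0.906, -0.001], [0.001, 0.0, -1.0]]
```

View pics/t1.png

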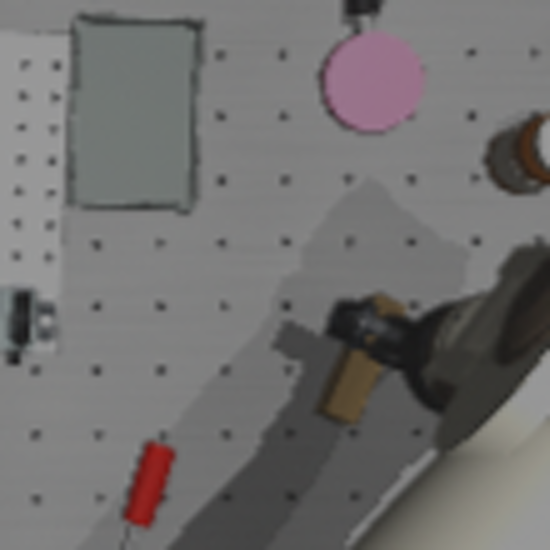

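The gripper is over the block, but joint 6 is at 167°. I'll turn the tool by −180° so the sweep stays within its range.

servo_tool --pt "0 0 0 0 0 -0.18" --pt "0 0 0 0 0 -0.36" --pt "0 0 0 0 0 -0.54" --pt "0 0 0 0 0 -0.72" --pt "0 0 0 0 0 -0.9" --pt "0 0 0 0 0 -1.08" --pt "0 0 0 0 0 -1.26" --pt "0 0 0 0 0 -1.44" --pt "0 0 0 0 0 -1.62" --pt "0 0 0 0 0 -1.8" --pt "0 0 0 0 0 -1.98" --pt "0 0 0 0 0 -2.16" --pt "0 0 0 0 0 -2.34" --pt "0 0 0 0 0 -2.52" --pt "0 0 0 0 0 -2.7" --pt "0 0 10 0 0 -2.88" --pt "0 0 20 0 0 -3.06" --pt "0 0 30 0 0 -3.14" --pt "0 0 30 0 0 -3.14"

```text
t: 3.65
tcp_pos: [454.7, -350.9, 96.5]
tcp_rot: [[-0.905, 0.426, 0.001], [0.426, 0.905, -0.0], [-0.001, -0.0, -1.0]]
ft_force: [0.4, 0.2, -0.0]
gripper_width: 85.3
```

servo_tool --pt "0 0 25 0 0 0" --pt "0 0 50 0 0 0" --pt "0 0 65 0 0 0" --pt "0 0 73 0 0 0" --pt "0 0 73 0 0 0" --pt "0 0 73 0 0 0"

```text
t: 4.4
tcp_pos: [455.3, -350.8, 23.8]
tcp_rot: [[-0.905, 0.425, 0.001], [0.425, 0.905, -0.001], [-0.001, -0.0, -1.0]]
ft_force: [-0.1, -0.3, 0.9]
gripper_width: 85.6
```

servo_tool --pt "0 0 0 0 0 0" --pt "0 0 0 0 0 0" --pt "0 0 0 0 0 0" --pt "0 0 0 0 0 0" --pt "0 0 0 0 0 0" --pt "0 0 0 0 0 0" --pt "0 0 0 0 0 0" --pt "0 0 0 0 0 0" --gripper 0 --force 50

```text
t: 5.4
tcp_pos: [454.9, -350.5, 23.2]
tcp_rot: [[-0.905, 0.425, 0.0], [0.425, 0.905, -0.0], [-0.0, -0.0, -1.0]]
ft_force: [-0.8, 0.7, 4.7]
gripper_width: 23.9
```

Run:
```python
from h import *
s=sense();print(s['t'],s['joint_pos'].round(1),s['tcp_pos'].round(1),s['tcp_rot'].round(3).tolist(),s['gripper_width'],s['ft_force'])
```

```text
5.4 [-37.6   8.7  -6.1  75.2   0.  -12.5] [ 454.9 -350.5   23.2] [[-0.905, 0.425, 0.0], [0.425, 0.905, -0.0], [-0.0, -0.0, -1.0]] 23.876054646681883 [-0.84045282  0.74600936  4.71715925]
```

servo_tool --pt "0 0 -40 0 0 0" --pt "0 0 -90 0 0 0" --pt "2 30 -135 0 0 -0.03" --pt "4 75 -167 0 0 -0.07" --pt "5 120 -167 0 0 -0.1" --pt "6 165 -167 0 0 -0.13" --pt "7 210 -167 0 0 -0.16" --pt "8 255 -167 0 0 -0.19" --pt "9 300 -167 0 0 -0.22" --pt "10 345 -167 0 0 -0.25" --pt "11 390 -167 0 0 -0.29" --pt "12 435 -167 0 0 -0.33" --pt "12 475 -167 0 0 -0.36" --pt "12.5 510 -167 0 0 -0.396" --pt "12.5 527 -167 0 0 -0.396" --pt "12.5 527 -167 0 0 -0.396" --pt "12.5 527 -140 0 0 -0.396" --pt "12.5 527 -100 0 0 -0.396" --pt "12.5 527 -70 0 0 -0.396" --pt "12.5 527 -70 0 0 -0.396"

```text
t: 7.9
tcp_pos: [665.7, 130.1, 90.5]
tcp_rot: [[-0.999, 0.045, -0.004], [0.045, 0.999, -0.001], [0.004, -0.001, -1.0]]
ft_force: [-0.8, -0.2, -1.3]
gripper_width: 24.1
```

Run:
```python
from h import *
s=sense();print(s['t'],s['joint_pos'].round(1),s['tcp_pos'].round(1),s['tcp_rot'].round(3).tolist(),s['gripper_width'],s['ft_force'])
snap('side','s1',(150,120,320,270),4.4)
```

```text
7.9 [11.1 22.4 18.1 85.9 -0.  13.6] [665.7 130.1  90.5] [[-0.999, 0.045, -0.004], [0.045, 0.999, -0.001], [0.004, -0.001, -1.0]] 24.140007969099575 [-0.81305041 -0.17087238 -1.33631402]
```

View pics/s1.png

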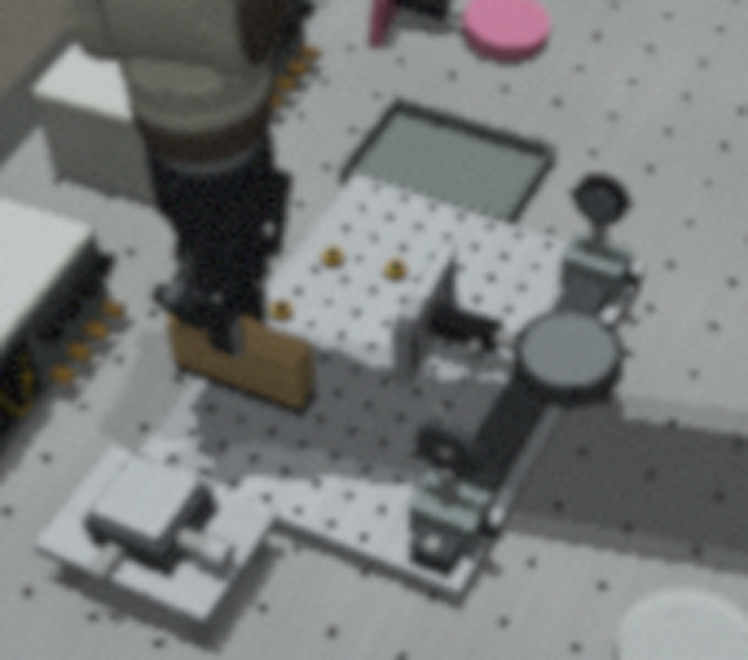

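Run:
```python
from h import *
f=lambda u,v,z:w('side',150+u/4.4,120+v/4.4,z)
print(f(303,408,67),f(313,358,121),f(178,372,67),f(170,318,121))
b=lambda x,y:(594.5+x*.999+y*.0436,37.2-x*.0436+y*.999)
for y in(55,-66):print(b(97,y))
```

```text
[619.9 136.1  67. ] [608.8 133.9 121. ] [713.9 140.5  67. ] [712.6 138.6 121. ]
(693.801, 87.9158)
(688.5254, -32.96319999999999)
```

The side view shows the block held level over the clear strip beside the nuts, with the visible nuts at (333,257), (395,270) and (281,310). I'll lower it.

servo_tool --pt "0 0 15 0 0 0" --pt "0 0 30 0 0 0" --pt "0 0 36 0 0 0" --pt "0 0 36 0 0 0" --pt "0 0 36 0 0 0" --pt "0 0 36 0 0 0"

```text
t: 8.7
tcp_pos: [667.7, 132.0, 57.4]
tcp_rot: [[-0.999, 0.043, 0.001], [0.043, 0.999, 0.0], [-0.001, 0.0, -1.0]]
ft_force: [-0.1, -0.6, -0.4]
gripper_width: 24.2
```

servo_tool --pt "0 0 5 0 0 0" --pt "0 -6 7.5 0 0 0" --pt "0 -20 7.5 0 0 0" --pt "0 -36 7.5 0 0 0" --pt "0 -52 7.5 0 0 0" --pt "0 -68 7.5 0 0 0" --pt "0 -84 7.5 0 0 0" --pt "0 -100 7.5 0 0 0" --pt "0 -116 7.5 0 0 0" --pt "0 -132 7.5 0 0 0" --pt "0 -148 7.5 0 0 0" --pt "0 -164 7.5 0 0 0" --pt "0 -180 7.5 0 0 0"

```text
t: 10.32
tcp_pos: [659.6, -49.0, 49.2]
tcp_rot: [[-0.999, 0.043, -0.0], [0.043, 0.999, 0.0], [0.0, -0.0, -1.0]]
ft_force: [0.5, 0.3, -0.3]
gripper_width: 24.3
```

servo_tool --pt "0 -16 0 0 0 0" --pt "0 -32 0 0 0 0" --pt "0 -48 0 0 0 0" --pt "0 -64 0 0 0 0" --pt "0 -80 0 0 0 0" --pt "0 -94 0 0 0 0" --pt "0 -106 0 0 0 0" --pt "0 -106 0 0 0 0" --pt "0 -106 0 0 0 0"

```text
t: 11.45
tcp_pos: [655.2, -153.5, 49.3]
tcp_rot: [[-0.999, 0.043, -0.0], [0.043, 0.999, 0.0], [0.0, 0.0, -1.0]]
ft_force: [-0.1, -0.1, -0.5]
gripper_width: 24.1
```

Run:
```python
from h import *
s=sense();print(s['t'],s['joint_pos'].round(1),s['tcp_pos'].round(1),s['tcp_rot'].round(3).tolist(),s['gripper_width'],s['ft_force'])
snap('side','s2',(150,110,320,240),4.4)
```

```text
11.45 [-13.2  21.7  12.6  80.9   0.  -10.7] [ 655.2 -153.5   49.3] [[-0.999, 0.043, -0.0], [0.043, 0.999, 0.0], [0.0, 0.0, -1.0]] 24.113525823791786 [-0.10262905 -0.1172069  -0.53465541]
```

View pics/s2.png

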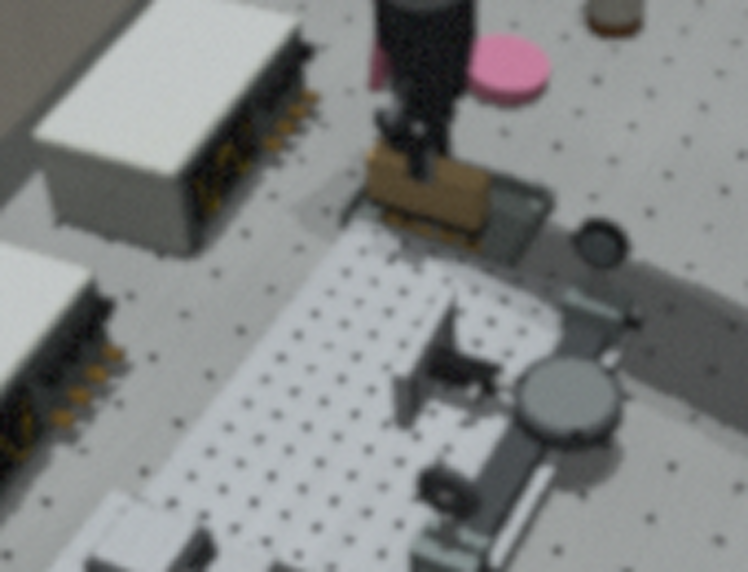

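The nuts lie in the tray around (390–475, 215–240) and the board is bare. Next I'll take the block back to its old spot on the table.

servo_tool --pt "0 0 -40 0 0 0" --pt "0 0 -80 0 0 0" --pt "20 -20 -80 0 0 0.05" --pt "50 -55 -80 0 0 0.1" --pt "85 -90 -80 0 0 0.17" --pt "120 -127 -80 0 0 0.25" --pt "155 -165 -80 0 0 0.33" --pt "180 -193 -70 0 0 0.38" --pt "192 -205 -50 0 0 0.396" --pt "192 -205 -20 0 0 0.396" --pt "192 -205 5 0 0 0.396" --pt "192 -205 18 0 0 0.396" --pt "192 -205 21 0 0 0.396" --pt "192 -205 23 0 0 0.396" --pt "192 -205 24.5 0 0 0.396" --pt "192 -205 24.5 0 0 0.396"

```text
t: 13.5
tcp_pos: [454.8, -350.6, 25.2]
tcp_rot: [[-0.905, 0.425, 0.001], [0.425, 0.905, -0.0], [-0.001, -0.0, -1.0]]
ft_force: [-0.4, 0.3, -0.9]
gripper_width: 24.1
```

servo_tool --pt "0 0 1 0 0 0" --pt "0 0 1.6 0 0 0" --pt "0 0 1.6 0 0 0"

```text
t: 13.88
tcp_pos: [454.6, -350.5, 23.2]
tcp_rot: [[-0.905, 0.425, 0.0], [0.425, 0.905, -0.0], [-0.0, 0.0, -1.0]]
ft_force: [-0.1, -0.2, -0.6]
gripper_width: 24.4
```

servo_tool --pt "0 0 0 0 0 0" --pt "0 0 0 0 0 0" --pt "0 0 0 0 0 0" --pt "0 0 0 0 0 0" --pt "0 0 0 0 0 0" --pt "0 0 -15 0 0 0" --pt "0 0 -40 0 0 0" --pt "0 0 -80 0 0 0" --pt "0 0 -130 0 0 0" --pt "0 0 -170 0 0 0" --pt "0 0 -170 0 0 0" --gripper 1

```text
t: 15.25
tcp_pos: [455.7, -351.3, 198.0]
tcp_rot: [[-0.905, 0.425, 0.005], [0.425, 0.905, -0.004], [-0.007, -0.001, -1.0]]
ft_force: [-0.8, -0.3, -0.7]
gripper_width: 85.2
```

Run:
```python
from h import *
s=sense();print(s['t'],s['joint_pos'].round(1),s['tcp_pos'].round(1),s['tcp_rot'].round(3).tolist())
# fit planar kinematics from logged tool-down poses (r,z) ; all pitch 90 -> r=a+L1 sin j2+L2 cos(j2-j3); z=c+L1 cos j2-L2 sin(j2-j3)
D=[((5.007,10.039),(205.35,-509.96,205.17)),((7.4,4.0),(454.8,-350.9,126.9)),((8.7,-6.1),(454.9,-350.5,23.2)),((22.4,18.1),(665.7,130.1,90.5)),((21.7,12.6),(655.2,-153.5,49.3)),(tuple(s['joint_pos'][1:3]),tuple(s['tcp_pos']))]
A=[];y=[]
for (j2,j3),P in D:
  j2,j3=np.radians([j2,j3]);e=j2-j3
  A+= [[1,0,np.sin(j2),np.cos(e)],[0,1,np.cos(j2),-np.sin(e)]];y+=[np.hypot(P[0],P[1]),P[2]]
x,r,_,_=np.linalg.lstsq(np.array(A),np.array(y),rcond=None);print(x,(np.array(A)@x-y).round(1))
snap('side','s3',(210,110,380,210),4.4)
```

```text
15.25 [-37.6   7.9  12.4  94.1   0.  -12.5] [ 455.7 -351.3  198. ] [[-0.905, 0.425, 0.005], [0.425, 0.905, -0.004], [-0.007, -0.001, -1.0]]
[   2.21124533 -266.85697671  428.08554616  517.28974959] [ 5.1 -0.2 -0.7  0.1 -7.2  1.   2.9 -0.4 -1.7 -0.2  1.6 -0.3]
```

View pics/s3.png

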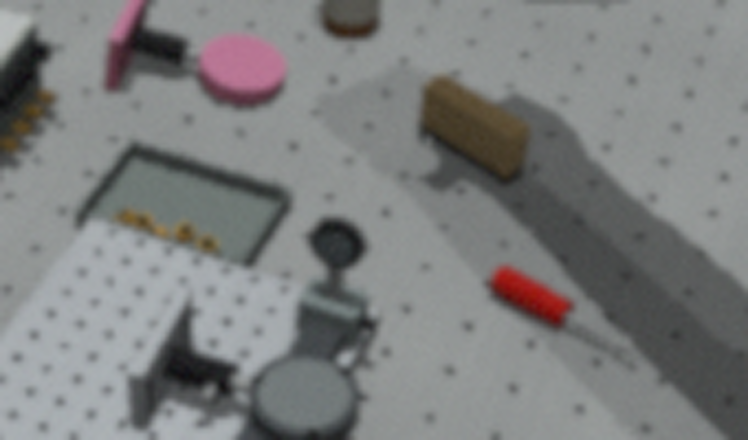

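The tray at (190,200) holds the nuts, the board is bare, and the block stands upright at (475,125). Now I'll shut the fingers, move in front of the stand's head and tilt the tool forward to check reach.

servo_tool --pt "20 30 0 0 0 -0.04" --pt "50 75 0 0 0 -0.1" --pt "80 120 0 0 0 -0.17" --pt "110 165 0 0 0 -0.24" --pt "140 210 0 0 0 -0.31" --pt "170 255 0 0 0 -0.38" --pt "195 292 0 0 0 -0.44" --pt "207 310 0 0 0 -0.44" --pt "207 310 0 0 0 -0.44" --pt "207 310 0 0 0 -0.44" --gripper 0

```text
t: 16.55
tcp_pos: [398.7, 17.7, 192.7]
tcp_rot: [[-1.0, -0.001, -0.001], [-0.001, 1.0, -0.0], [0.001, -0.0, -1.0]]
ft_force: [-0.9, 0.2, -0.1]
gripper_width: 0.3
```

servo_tool --pt "0 0 0 0 -0.15 0" --pt "0 0 0 0 -0.3 0" --pt "0 0 0 0 -0.45 0" --pt "0 0 0 0 -0.6 0" --pt "0 0 0 0 -0.75 0" --pt "0 0 0 0 -0.75 0" --pt "0 0 0 0 -0.75 0"

```text
t: 17.42
tcp_pos: [474.0, 28.0, 210.2]
tcp_rot: [[-0.777, 0.006, 0.629], [0.0, 1.0, -0.009], [-0.629, -0.007, -0.777]]
ft_force: [-0.1, 0.0, 0.8]
gripper_width: 0.1
```

```bash
cat > k.py <<'E'
from h import *
s=sense();print(s['t'],s['joint_pos'].round(2),s['tcp_pos'].round(1),s['tcp_rot'].round(3).tolist())
E
python3 k.py
```

```text
17.425 [  6.32 -48.5  -38.49  61.24  -4.49   4.93] [474.   28.  210.2] [[-0.777, 0.006, 0.629], [0.0, 1.0, -0.009], [-0.629, -0.007, -0.777]]
```

```bash
cat > fit.py <<'E'
from h import *
D=[((5.007,10.039,95.1011),(205.35,-509.96,205.17)),((7.4,4.0,86.5),(454.8,-350.9,126.9)),((8.7,-6.1,75.2),(454.9,-350.5,23.2)),((22.4,18.1,85.9),(665.7,130.1,90.5)),((21.7,12.6,80.9),(655.2,-153.5,49.3)),((7.9,12.4,94.1),(455.7,-351.3,198.0)),((-48.5,-38.49,61.24),(474.,28.,210.2))]
A=[];y=[]
for J,P in D:
  j2,j3,j4=np.radians(J);e=j2-j3;p=e+j4
  A+= [[0,np.sin(j2),np.cos(e),np.sin(e),np.cos(p)],[1,np.cos(j2),-np.sin(e),np.cos(e),-np.sin(p)]];y+=[np.hypot(P[0],P[1]),P[2]]
A=np.array(A);x,r,k,sv=np.linalg.lstsq(A,np.array(y),rcond=1e-6);
if __name__=='__main__':print(x.round(1),sv.round(3),(A@x-y).round(1))
E
python3 fit.py; python3 k.py
```

```text
[160.7 419.6 518.7  35.8 454.6] [5.22  2.663 0.761 0.248 0.137] [-0.1  0.1  0.3  0.3 -0.1 -0.2 -0.   0.3  0.1 -0.  -0.2  0.1  0.2 -0.5]
17.425 [  6.32 -48.5  -38.49  61.24  -4.49   4.93] [474.   28.  210.2] [[-0.777, 0.006, 0.629], [0.0, 1.0, -0.009], [-0.629, -0.007, -0.777]]
```

```bash
cat > ik.py <<'E'
from fit import *
d,L1,L2,h,Lt=x
R=np.hypot(L2,h);g=np.arctan2(h,L2)
def ik(r,z,p):
  p=np.radians(p);a=r-Lt*np.cos(p);b=z+Lt*np.sin(p)-d
  D=np.hypot(a,b);c=(L1**2+D*D-R*R)/(2*L1*D)
  if abs(c)>1:return None
  j2=np.arctan2(a,b)-np.arccos(c)
  u=a-L1*np.sin(j2);v=b-L1*np.cos(j2)
  e=-np.arctan2(v,u)+g   # u=R cos(e-g), v=-R sin(e-g)
  J=np.degrees([j2,j2-e,p-e])
  return J
lo=[-48.5,-65.8,-126];hi=[103.8,70.7,130.5]
def ok(J):return J is not None and all(lo[i]<J[i]<hi[i] for i in range(3))
if __name__=='__main__':
  print(ik(474,210.2,51.2))
  for r,z in [(440,35),(450,30),(460,30),(440,60),(445,90),(460,120),(490,150),(520,170),(540,175)]:
    f=[q for q in range(-30,95,1) if ok(ik(r,z,q))];print(r,z,f[:1],f[-1:], None if not f else ik(r,z,f[0]).round(0))
E
python3 ik.py
```

```text
[-48.67711645 -38.51695936  61.36015709]
440 35 [59] [94] [-48. -54.  53.]
450 30 [58] [94] [-48. -55.  51.]
460 30 [56] [94] [-48. -56.  48.]
440 60 [59] [94] [-48. -51.  56.]
445 90 [59] [94] [-47. -47.  59.]
460 120 [56] [94] [-48. -46.  58.]
490 150 [51] [94] [-48. -45.  54.]
520 170 [46] [94] [-48. -46.  48.]
540 175 [43] [94] [-48. -47.  44.]
```

```bash
cat > plan.py <<'E'
from ik import *
from scipy.spatial.transform import Rotation as Ro
L5=311.;L4=Lt-L5
def axes(al,th):
  a,t=np.radians([al,th]);z=np.array([np.cos(t)*np.cos(a),np.cos(t)*np.sin(a),-np.sin(t)])
  y=np.array([-np.sin(a),np.cos(a),0]);return np.c_[np.cross(y,z),y,z]
def full(P,t):
  C=P-L5*t;j1=np.arctan2(C[1],C[0]);f=np.array([np.cos(j1),np.sin(j1),0]);l=np.array([-f[1],f[0],0])
  j5=np.degrees(np.arcsin(t@l));p=np.degrees(np.arctan2(-t[2],t@f))
  r=np.hypot(C[0],C[1])
  global Lt
  import ik as m; o=m.Lt; m.Lt=L4; J=m.ik(r,C[2],p); m.Lt=o
  return None if J is None else np.r_[np.degrees(j1),J,j5]
lo5=np.array([-179,-48.5,-65.8,-126,-82.7]);hi5=np.array([179,103.8,70.7,130.5,87.1])
def good(J):return J is not None and (J>lo5).all() and (J<hi5).all()
piv=np.array([588.,16.7,25.])
def arc(T0,phi):
  f=np.radians(phi);v=T0-piv;return piv+np.array([v[0]*np.cos(f)+v[2]*np.sin(f),v[1],-v[0]*np.sin(f)+v[2]*np.cos(f)])
def lens_gap(P,t):
  b=np.array([[460,-102,0],[512,-52,137.]]);g=1e9
  for s in range(73,311,6):
    q=P-s*t;g=min(g,np.linalg.norm(np.maximum(0,np.maximum(b[0]-q,q-b[1])))-(57 if s>200 else 48))
  return g
def T0(al,th,hook=22):
  a,t=np.radians([al,th]);c=np.array([473-39*np.cos(a),16.8-39*np.sin(a)])
  return np.r_[c+hook*np.cos(t)*np.array([np.cos(a),np.sin(a)]),46-11/np.cos(t)-hook*np.sin(t)]
if __name__=='__main__':
  print(full(np.array([474,28,210.2]),np.array([.629,-.009,-.777])))
  for al in(30,40,50,60,-40):
   for th in(20,25,30,40):
    A=T0(al,th);t=axes(al,th)[:,2];res=[]
    for ph in range(0,79,6):
      P=arc(A,ph);res.append((good(full(P,t)),lens_gap(P,t)))
    ins=[good(full(A-k*np.array([t[0],t[1],0])-[0,0,5],t)) for k in(0,40,75)]
    print(al,th,A.round(),'path',sum(r[0] for r in res),len(res),'gap',round(min(r[1] for r in res)),ins,full(A,t).round(0) if full(A,t) is not None else None)
E
python3 plan.py
```

```text
[  6.31330853 -48.54401835 -38.54529013  61.22239866  -4.48013896]
30 20 [457.   8.  27.] path 3 14 gap -15 [np.False_, np.False_, np.False_] [-34. -60. -80.  19.  58.]
30 25 [456.   7.  25.] path 3 14 gap -12 [np.False_, np.False_, np.False_] [-32. -58. -76.  27.  53.]
30 30 [456.   7.  22.] path 4 14 gap -10 [np.False_, np.False_, np.False_] [-30. -55. -72.  32.  49.]
30 40 [454.   6.  17.] path 8 14 gap -5 [np.False_, np.False_, np.False_] [-25. -50. -64.  41.  39.]
40 20 [459.   5.  27.] path 13 14 gap -29 [np.False_, np.True_, np.True_] [-38. -33. -66.  26.  67.]
40 25 [458.   5.  25.] path 14 14 gap -25 [np.True_, np.True_, np.True_] [-36. -34. -64.  33.  62.]
40 30 [458.   4.  22.] path 14 14 gap -22 [np.True_, np.True_, np.True_] [-34. -35. -61.  38.  56.]
40 40 [456.   3.  17.] path 14 14 gap -17 [np.True_, np.True_, np.True_] [-29. -35. -56.  45.  46.]
50 20 [461.   3.  27.] path 14 14 gap -39 [np.True_, np.True_, np.True_] [-39. -11. -50.  49.  70.]
50 25 [461.   2.  25.] path 14 14 gap -37 [np.True_, np.True_, np.True_] [-37. -15. -50.  50.  65.]
50 30 [460.   2.  22.] pa
[... 274 characters left out ...]

60 25 [463.   0.  25.] path 14 14 gap -46 [np.True_, np.True_, np.True_] [-37.   1. -36.  68.  64.]
60 30 [463.  -0.  22.] path 14 14 gap -42 [np.True_, np.True_, np.True_] [-35.  -3. -37.  65.  60.]
60 40 [462.  -2.  17.] path 14 14 gap -41 [np.True_, np.True_, np.True_] [-31.  -9. -38.  63.  50.]
-40 20 [459.  29.  27.] path 14 14 gap 77 [np.True_, np.True_, np.True_] [ 43. -24. -60.  35. -69.]
-40 25 [458.  29.  25.] path 14 14 gap 77 [np.True_, np.True_, np.True_] [ 41. -26. -58.  39. -64.]
-40 30 [458.  30.  22.] path 14 14 gap 76 [np.True_, np.True_, np.True_] [ 39. -28. -56.  43. -58.]
-40 40 [456.  31.  17.] path 14 14 gap 74 [np.True_, np.True_, np.True_] [ 34. -29. -53.  48. -47.]
```

```bash
cat > plan2.py <<'E'
from plan import *
dish=w('top',328/1.5,368/1.5,17);box=w('top',260/1.5,323/1.5,40)
def gap(P,t,b,rad=(48,57)):
  g=1e9
  for s in range(73,311,6):
    q=P-s*t;g=min(g,np.linalg.norm(np.maximum(0,np.maximum(b[0]-q,q-b[1])))-(rad[1] if s>200 else rad[0]))
  return g
iris=np.array([[460,128,0],[522,182,152.]]);B=np.array([[box[0]-45,box[1]-45,0],[box[0]+45,box[1]+45,48]])
Di=np.array([[dish[0]-46,dish[1]-46,0],[dish[0]+46,dish[1]+46,17]])
if __name__=='__main__':
  print(dish,box)
  for al in(-20,-30,-35,-40,-45):
   for th in(25,30,35):
    A=T0(al,th);R=axes(al,th);t=R[:,2]
    path=[arc(A,p) for p in range(0,79,3)]
    ins=[A-k*np.array([t[0],t[1],0])-[0,0,5] for k in(0,25,50,75)]
    J=[full(P,t) for P in ins+path]
    print(al,th,A.round(),sum(good(j) for j in J),len(J),'iris',[round(gap(P,t,iris)) for P in path[::5]],'dish',[round(gap(P,t,Di,(42,57))) for P in ins],'box',round(min(gap(P,t,B) for P in ins+path)),full(path[0],t).round() if J[4] is not None else '')
E
python3 plan2.py
```

```text
[329.1 185.3  17. ] [445.9 356.4  40. ]
-20 25 [455.  23.  25.] 0 31 iris [58, 55, 48, 39, 35, 37] dish [47, 46, 41, 34] box 204 [ 32. -77. -82.  32. -46.]
-20 30 [454.  24.  22.] 2 31 iris [57, 55, 48, 39, 37, 43] dish [58, 51, 45, 39] box 205 [ 30. -70. -77.  34. -41.]
-20 35 [453.  24.  20.] 4 31 iris [57, 55, 48, 40, 40, 46] dish [61, 54, 48, 42] box 205 [ 27. -64. -73.  37. -37.]
-30 25 [456.  26.  25.] 14 31 iris [44, 41, 33, 23, 18, 21] dish [34, 29, 21, 14] box 170 [ 38. -47. -71.  28. -57.]
-30 30 [456.  27.  22.] 23 31 iris [43, 41, 34, 24, 22, 29] dish [43, 35, 27, 19] box 174 [ 36. -47. -68.  34. -52.]
-30 35 [455.  27.  20.] 31 31 iris [43, 41, 34, 25, 26, 34] dish [48, 40, 31, 23] box 176 [ 33. -45. -64.  38. -47.]
-35 25 [457.  28.  25.] 31 31 iris [36, 33, 26, 14, 9, 15] dish [30, 22, 14, 6] box 151 [ 40. -36. -65.  32. -61.]
-35 30 [457.  28.  22.] 31 31 iris [36, 34, 26, 16, 14, 22] dish [37, 28, 19, 11] box 156 [ 38. -37. -62.  37. -56.]
-35 35 [456.  29.  20.] 31 31 iris [36, 34, 27, 18, 20, 28] dish [43, 33, 24, 15] box 160 [ 35. -37. -60.  41. -50.]
-40 25 [458.  29.  25.] 31 31 iris [29, 26, 18, 5, 1, 9] dish [25, 16, 8, -1] box 132 [ 41. -26. -58.  39. -64.]
-40 30 [458.  30.  22.] 31 31 iris [29, 26, 18, 7, 7, 16] dish [32, 22, 13, 4] box 136 [ 39. -28. -56.  43. -58.]
-40 35 [457.  30.  20.] 31 31 iris [29, 27, 19, 10, 13, 23] dish [39, 28, 18, 9] box 141 [ 37. -29. -55.  46. -53.]
-45 25 [460.  30.  25.] 31 31 iris [21, 18, 9, -4, -6, 3] dish [21, 11, 3, -6] box 111 [ 41. -17. -51.  48. -65.]
-45 30 [459.  31.  22.] 31 31 iris [21, 19, 10, -2, 1, 11] dish [28, 18, 8, -1] box 116 [ 40. -19. -50.  49. -60.]
-45 35 [458.  32.  20.] 31 31 iris [21, 19, 11, 2, 8, 18] dish [36, 24, 13, 3] box 122 [ 37. -21. -49.  51. -54.]
```

```bash
cat > rel.py <<'E'
from plan2 import *
def rel(targets,al,th):  # shifts/turn in the current tool frame
  s=sense();Rc=s['tcp_rot'];Rt=axes(al,th)
  print('turn',Ro.from_matrix(Rc.T@Rt).as_rotvec().round(3))
  for P in targets:
    J=full(np.array(P,float),Rt[:,2]);print(P,(Rc.T@(np.array(P)-s['tcp_pos'])).round(0),good(J),J.round(0))
E
python3 -c "
from rel import *
rel([(415,45,150),(415,45,80),(415,45,18),(452,19,18)],-35,30)"
```

```text
turn [ 0.458 -0.353  0.4  ]
(415, 45, 150) [84. 17. 10.] True [ 46. -42. -49.  67. -59.]
(415, 45, 80) [128.  18.  64.] True [ 46. -40. -56.  58. -59.]
(415, 45, 18) [167.  18. 112.] True [ 46. -36. -61.  49. -59.]
(452, 19, 18) [138.  -8. 136.] True [ 37. -39. -64.  37. -55.]
```

servo_tool --pt "10 2 1 0.05 -0.04 0.04" --pt "20 4 2 0.11 -0.08 0.1" --pt "30 6 4 0.17 -0.13 0.15" --pt "40 8 5 0.23 -0.18 0.2" --pt "50 10 6 0.29 -0.22 0.25" --pt "60 12 7 0.34 -0.26 0.3" --pt "70 14 8 0.4 -0.31 0.35" --pt "84 17 10 0.458 -0.353 0.4" --pt "84 17 10 0.458 -0.353 0.4" --pt "84 17 10 0.458 -0.353 0.4" --pt "84 17 10 0.458 -0.353 0.4"

```text
t: 18.8
tcp_pos: [415.9, 45.3, 150.6]
tcp_rot: [[-0.409, 0.573, 0.711], [0.288, 0.82, -0.495], [-0.866, 0.002, -0.5]]
ft_force: [-0.3, 0.1, -1.0]
gripper_width: -0.2
```

```bash
python3 k.py;python3 -c "
from rel import *
rel([(415,45,150),(415,45,80),(415,45,18),(452,19,18)],-35,30)"
```

```text
18.8 [ 45.56 -41.87 -48.98  66.81 -58.66  71.49] [415.9  45.3 150.6] [[-0.409, 0.573, 0.711], [0.288, 0.82, -0.495], [-0.866, 0.002, -0.5]]
turn [ 0.002  0.    -0.001]
(415, 45, 150) [ 1. -1. -0.] True [ 46. -42. -49.  67. -59.]
(415, 45, 80) [61. -1. 35.] True [ 46. -40. -56.  58. -59.]
(415, 45, 18) [115.  -1.  66.] True [ 46. -36. -61.  49. -59.]
(452, 19, 18) [ 93.  -1. 105.] True [ 37. -39. -64.  37. -55.]
```

Reached as planned. Next I'll go down slowly beside the head and look before sliding in.

servo_tool --pt "15 0 9 0 0 0" --pt "35 0 20 0 0 0" --pt "55 0 32 0 0 0" --pt "75 0 43 0 0 0" --pt "92 -1 53 0 0 0" --pt "105 -1 60 0 0 0" --pt "112 -1 64 0 0 0" --pt "114 -1 65 0 0 0" --pt "114 -1 65 0 0 0"

```text
t: 19.92
tcp_pos: [414.8, 45.4, 19.0]
tcp_rot: [[-0.409, 0.573, 0.711], [0.287, 0.82, -0.495], [-0.866, 0.001, -0.499]]
ft_force: [-0.3, -0.6, 0.3]
gripper_width: -0.3
```

```bash
python3 -c "
from rel import *
snap('side','s4',(195,130,365,280),4.4)
rel([(415,45,18),(452,19,18),(452,19,22)],-35,30)
print(sense()['ft_force'],[p('side',q).tolist() for q in [(434,16.7,46),sense()['tcp_pos']]])"
```

```text
turn [ 0.002  0.001 -0.001]
(415, 45, 18) [ 1. -0.  1.] True [ 46. -36. -61.  49. -59.]
(452, 19, 18) [-22.  -0.  40.] True [ 37. -39. -64.  37. -55.]
(452, 19, 22) [-25.  -0.  38.] True [ 37. -39. -64.  37. -55.]Traceback (most recent call last):
  File "<string>", line 5, in <module>
    print(sense()['ft_force'],[p('side',q).tolist() for q in [(434,16.7,46),sense()['tcp_pos']]])
                               ~^^^^^^^^^^
TypeError: 'numpy.float64' object is not callable
```

View pics/s4.png

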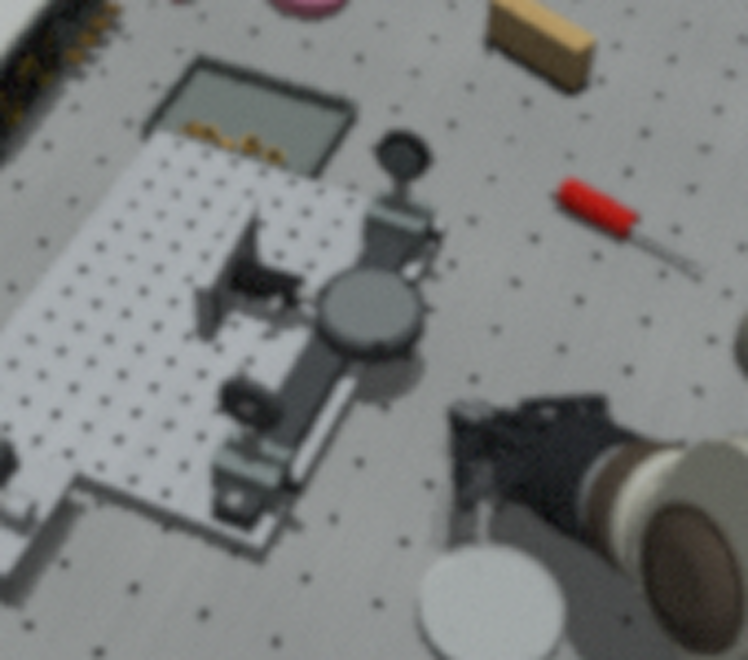

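```bash
python3 -c "
from h import *
s=sense();T=s['tcp_pos'];R=s['tcp_rot']
for n,q in [('tip',T),('19back',T-19*R[:,2]),('73back',T-73*R[:,2]),('73b+y42',T-73*R[:,2]+42*R[:,1]),('73b-y42',T-73*R[:,2]-42*R[:,1]),('73-x38',T-73*R[:,2]-38*R[:,0]),('lip',(434,16.7,46)),('headc',(473,16.7,64))]:
  a=p('side',q);print(n,((a-[195,130])*4.4).round())
"
```

```text
tip [433. 401.]
19back [448. 409.]
73back [494. 432.]
73b+y42 [442. 460.]
73b-y42 [544. 404.]
73-x38 [481. 381.]
lip [423. 339.]
headc [371. 306.]
```

```bash
python3 -c "
import cv2,numpy as np
im=cv2.imread('pics/raw_s4.png')[200:270,270:350]
im=cv2.resize(im,None,fx=8,fy=8,interpolation=cv2.INTER_CUBIC)
im=(255*(im/255.)**0.45).astype('uint8')
for q in [(433,401),(494,432),(423,339)]:
  u,v=(q[0]/4.4+195-270)*8,(q[1]/4.4+130-200)*8;cv2.drawMarker(im,(int(u),int(v)),(0,0,255),0,12)
cv2.imwrite('pics/c4.png',im)"
```

```text
(no output)
```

View pics/c4.png

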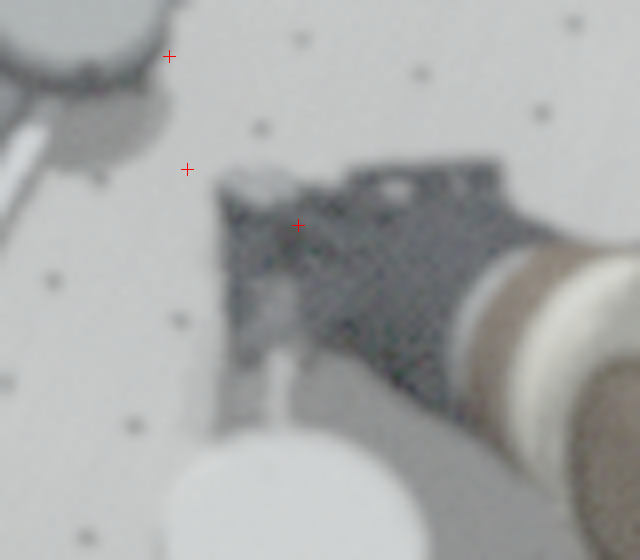

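```bash
python3 -c "
from h import *
print((p('side',(665.7,130.1,90.5))-[150,120])*4.4,(p('side',(665.7,130.1+26,90.5))-[150,120])*4.4,(p('side',(655.2,-153.5,49.3))-[150,110])*4.4)
d=[(w('side',270+u/8,200+v/8,z)) for u,v,z in [(220,180,19),(220,180,30),(225,345,10),(225,345,30)]];print(d)
"
```

```text
[243.32 359.48] [224.84 386.76] [428.12 191.84]
[array([401.8,  45.4,  19. ]), array([399.8,  53.8,  30. ]), array([377.6, 110.3,  10. ]), array([374.6, 123.9,  30. ])]
```

The crop shows the gripper's visible front about 10–15 mm behind the computed tip (cross at (187,169), seen at about (220,180)). I'll insert a little deeper and feel for contact by force.

servo_tool --pt "2.5 0 1.5 0 0 0" --pt "-2 0 9 0 0 0" --pt "-7 0 18 0 0 0" --pt "-12 0 27 0 0 0" --pt "-17 0 36 0 0 0" --pt "-21 0 43 0 0 0" --pt "-23 0 46 0 0 0" --pt "-23 0 46 0 0 0" --pt "-23 0 46 0 0 0"

```text
t: 21.1
tcp_pos: [456.6, 16.1, 15.3]
tcp_rot: [[-0.409, 0.572, 0.711], [0.286, 0.82, -0.496], [-0.866, 0.001, -0.499]]
ft_force: [-0.4, -0.4, -1.0]
gripper_width: -0.0
```

servo_tool --pt "-1.7 0 -1 0 0 0" --pt "-3.5 0 -2 0 0 0" --pt "-5.2 0 -3 0 0 0" --pt "-6.9 0 -4 0 0 0" --pt "-6.9 0 -4 0 0 0"

```text
t: 21.72
tcp_pos: [456.6, 15.9, 23.3]
tcp_rot: [[-0.409, 0.572, 0.711], [0.286, 0.82, -0.496], [-0.866, 0.001, -0.5]]
ft_force: [0.3, -0.1, -3.1]
gripper_width: -0.2
```

servo_tool --pt "-1.7 0 -1 0 0 0" --pt "-3.5 0 -2 0 0 0" --pt "-5.2 0 -3 0 0 0" --pt "-6.9 0 -4 0 0 0" --pt "-6.9 0 -4 0 0 0"

```text
t: 22.35
tcp_pos: [456.7, 16.0, 31.6]
tcp_rot: [[-0.409, 0.572, 0.711], [0.286, 0.82, -0.496], [-0.866, 0.001, -0.499]]
ft_force: [-0.3, -0.4, -1.7]
gripper_width: -0.3
```

servo_tool --pt "-1.7 0 -1 0 0 0" --pt "-3.5 0 -2 0 0 0" --pt "-5.2 0 -3 0 0 0" --pt "-6.9 0 -4 0 0 0" --pt "-6.9 0 -4 0 0 0"

```text
t: 22.98
tcp_pos: [456.7, 16.0, 39.5]
tcp_rot: [[-0.409, 0.572, 0.711], [0.286, 0.82, -0.496], [-0.866, 0.001, -0.499]]
ft_force: [0.2, -0.0, -2.1]
gripper_width: 0.2
```

```bash
python3 -c "
from h import *
snap('side','s5',(225,150,345,250),6.5)
im=cv2.imread('pics/s5.png');cv2.imwrite('pics/s5.png',(255*(im/255.)**0.6).astype('uint8'))
print(np.mean([sense()['ft_force'] for _ in range(1)],0))"
```

```text
[ 0.32215504  0.37076402 -1.66199136]
```

View pics/s5.png

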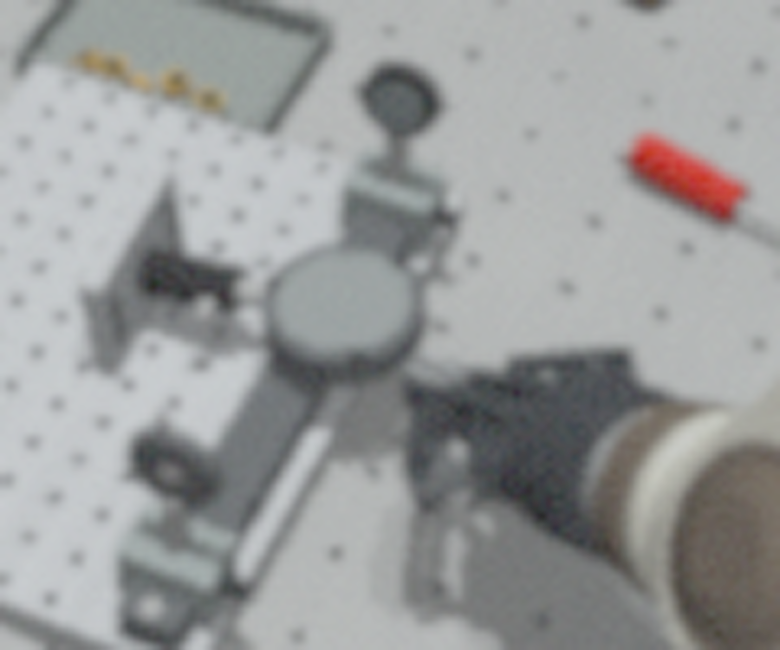

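The finger passes under the head's rim at about (420,365). The stand has risen off the rail, with a shadow gap at (330,400). I'll work out the rest of the arc.

```bash
python3 -c "
from rel import *
R=sense()['tcp_rot'];A=np.array([456.7,16,20.5]);c=arc(A,8.3)
for f in (10,13,16,19,22,25,28,31,34,37,40,43,46,49,52,55,58,61,64,67,70,73,76):
  P=arc(A,f);print(f,(R.T@(P-c)).round(1),P.round(0),good(full(P,R[:,2])),round(gap(P,R[:,2],iris)))"
```

```text
10 [-3.6  0.3 -1.6] [458.  16.  43.] True 45
13 [-9.9  0.9 -4.2] [459.  16.  50.] True 44
16 [-16.3   1.8  -6.5] [461.  16.  57.] True 44
19 [-22.8   2.9  -8.5] [462.  16.  63.] True 43
22 [-29.4   4.1 -10.2] [465.  16.  70.] True 41
25 [-35.9   5.6 -11.6] [467.  16.  76.] True 40
28 [-42.5   7.2 -12.6] [470.  16.  83.] True 38
31 [-49.1   9.  -13.4] [473.  16.  89.] True 36
34 [-55.7  11.  -13.9] [477.  16.  95.] True 34
37 [-62.2  13.2 -14.1] [480.  16. 100.] True 32
40 [-68.7  15.6 -13.9] [485.  16. 106.] True 30
43 [-75.   18.1 -13.5] [489.  16. 111.] True 28
46 [-81.3  20.7 -12.7] [494.  16. 116.] True 26
49 [-87.5  23.6 -11.6] [498.  16. 121.] True 25
52 [-93.6  26.5 -10.2] [504.  16. 126.] True 24
55 [-99.5  29.6  -8.5] [509.  16. 130.] True 24
58 [-105.2   32.8   -6.5] [515.  16. 134.] True 24
61 [-110.8   36.1   -4.3] [520.  16. 138.] True 24
64 [-116.2   39.6   -1.7] [526.  16. 141.] True 25
67 [-121.4   43.1    1.2] [533.  16. 144.] True 27
70 [-126.3   46.7    4.3] [539.  16. 147.] True 28
73 [-131.    50.4    7.7] [545.  16. 149.] True 30
76 [-135.5   54.2   11.3] [552.  16. 151.] True 31
```

servo_tool --pt "-3.6 0.3 -1.6 0 0 0" --pt "-9.9 0.9 -4.2 0 0 0" --pt "-16.3 1.8 -6.5 0 0 0" --pt "-22.8 2.9 -8.5 0 0 0" --pt "-29.4 4.1 -10.2 0 0 0" --pt "-35.9 5.6 -11.6 0 0 0" --pt "-42.5 7.2 -12.6 0 0 0" --pt "-49.1 9 -13.4 0 0 0" --pt "-55.7 11 -13.9 0 0 0" --pt "-62.2 13.2 -14.1 0 0 0" --pt "-65.5 14.4 -14 0 0 0" --pt "-68.7 15.6 -13.9 0 0 0" --pt "-68.7 15.6 -13.9 0 0 0"

```text
t: 24.65
tcp_pos: [483.8, 15.9, 105.9]
tcp_rot: [[-0.409, 0.573, 0.711], [0.286, 0.82, -0.496], [-0.866, 0.001, -0.499]]
ft_force: [-0.8, 0.7, 0.2]
gripper_width: 0.1
```

```bash
python3 -c "
from rel import *
s=sense();print(s['tcp_pos'],s['ft_force'],s['torque'],s['joint_pos'].round(1))
snap('side','s6',(195,130,345,250),5.2)
im=cv2.imread('pics/s6.png');cv2.imwrite('pics/s6.png',(255*(im/255.)**0.6).astype('uint8'))
"
```

```text
[483.84212754  15.90290906 105.88024774] [-0.79556763  0.69592159  0.170711  ] [0.45655145 0.64228282 0.02295083] [ 32.8 -41.3 -55.7  42.3 -53.3  50.7]
```

View pics/s6.png

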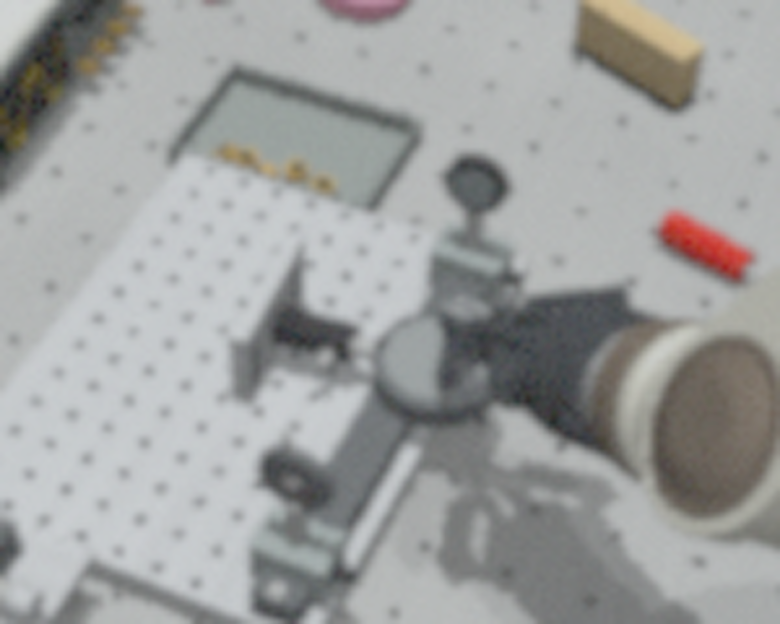

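```bash
python3 -c "
from h import *
s=sense();T=s['tcp_pos'];R=s['tcp_rot']
pr=lambda q:((p('side',q)-[195,130])*5.2).round()
for k in(0,10,20,30,73):print(k,pr(T-k*R[:,2]),pr(T-k*R[:,2]+14.5*R[:,1]),pr(T-k*R[:,2]-14.5*R[:,1]),pr(T-k*R[:,2]-11*R[:,0]))
print(pr((473,16.7,64)))
im=cv2.imread('pics/raw_s6.png');g=cv2.cvtColor(im,cv2.COLOR_BGR2GRAY)
print(g[190:210,265:295])"
```

```text
0 [424. 307.] [404. 318.] [445. 297.] [420. 290.]
10 [433. 311.] [412. 321.] [454. 301.] [428. 294.]
20 [443. 315.] [421. 324.] [463. 304.] [437. 297.]
30 [451. 318.] [430. 328.] [473. 308.] [447. 301.]
73 [493. 334.] [471. 345.] [514. 323.] [488. 316.]
[439. 361.]
[[128 146 166 170 171 166 163 150 136 126 105  86  79  73  63  57  71  83
   94  94  89  82  83  76  59  41  36  43  46  38]
 [150 157 170 171 166 154 134 115 104 105 100 101 100  93  67  48  42  55
   67  70  68  57  55  53  40  35  35  42  38  29]
 [162 170 171 165 154 130 106  98  99 109 113 113 116 103  75  43  35  41
   45  45  40  36  37  37  35  39  37  40  34  28]
 [162 173 168 154 125 107 105 111 114 116 117 119 117 111  92  56  30  32
   35  38  34  33  32  28  34  35  38  31  37  33]
 [158 161 147 119  98 103 112 118 116 118 121 118 118 114 101  62  33  32
   34  32  27  26  22  24  27  25  27  34  36  38]
 [153 143 116  87  88 107 117 119 120 120 118 117 119 115 100  67  42  34
   36  31  33  28  22  25  26  27  28  27  30  28]
 [144 129  93  73  94 112 119 119 121 120 120 119 118 113  97  65  39  36
   32  27 
[... 966 characters left out ...]
112  95  63  41  42  49
   56  64  68  65  63  54  42  32  33  31  28  32]
 [128  84  52  40  50  64  76  86  98 107 110 113 112 101  73  56  55  58
   60  58  60  60  61  53  43  37  35  33  27  22]
 [109  79  57  41  39  44  60  69  81  88  94  96  98  90  74  58  57  61
   59  58  57  61  54  49  44  36  38  35  28  17]
 [ 97  76  62  50  39  40  42  52  60  67  72  76  80  75  64  54  56  58
   58  51  49  46  45  44  57  66  55  40  40  29]
 [ 86  74  70  58  47  38  39  36  42  50  53  58  63  61  53  44  46  45
   45  38  35  36  41  55  82 102  96  81  76  72]
 [ 76  72  69  68  60  52  43  35  29  33  40  40  39  40  39  36  34  36
   34  33  37  32  43  66  92 115 126 125 120 118]]
```

```bash
python3 -c "
from h import *
def head(f):
  g=cv2.cvtColor(cv2.imread('pics/raw_%s.png'%f),cv2.COLOR_BGR2GRAY)
  r=g[185:220,262:300]; return r
a=head('s4').astype('f')
base=lambda f:cv2.cvtColor(cv2.imread('pics/raw_%s.png'%f),cv2.COLOR_BGR2GRAY)
T=base('s4')[186:206,266:280]
B=base('s4')[176:208,238:256]
for f in('s0','s2','s3','s4','s5','s6'):
  i=base(f)
  for n,t in(('head',T),('base',B)):
    m=cv2.matchTemplate(i[160:235,220:310],t,5);_,v,_,l=cv2.minMaxLoc(m);print(f,n,round(v,2),l[0]+220,l[1]+160,end='; ')
  print()
for f in(0,4,8,12):
  a=np.radians(f);q=lambda x,z:(588-(z*np.cos(a)-(x+30)*np.sin(a)),16.7,25+z*np.sin(a)+(x+30)*np.cos(a))
  print(f,p('side',q(9,115)),p('side',q(30,0)),p('side',q(30,12)))
"
```

```text
s0 head 1.0 266 186; s0 base 0.97 238 176; 
s2 head 1.0 266 186; s2 base 1.0 238 176; 
s3 head 1.0 266 186; s3 base 1.0 238 176; 
s4 head 1.0 266 186; s4 base 1.0 238 176; 
s5 head 0.91 266 183; s5 base 0.97 237 175; 
s6 head 0.94 266 186; s6 base 1.0 238 176; 
0 [279.4 199.5] [244.8 184.5] [248.4 185.5]
4 [278.5 197.5] [243.6 184.1] [247.1 185. ]
8 [277.5 195.5] [242.4 183.8] [245.9 184.5]
12 [276.3 193.5] [241.2 183.6] [244.6 184.1]
```

The stand rose about 6°, then the finger slipped past the lip. Template matching shows the stand back at exactly its old pixels. The true fingertips seem shorter than nominal, so I'll back out and retry with a deeper hook.

servo_tool --pt "8 0 -15 0 0 0" --pt "20 0 -35 0 0 0" --pt "35 0 -61 0 0 0" --pt "48 -3 -55 0 0 0" --pt "65 -6 -45 0 0 0" --pt "85 -10 -34 0 0 0" --pt "102 -13 -25 0 0 0" --pt "111 -15 -20 0 0 0" --pt "113 -15 -19 0 0 0" --pt "113 -15 -19 0 0 0"

```text
t: 25.95
tcp_pos: [415.7, 45.5, 17.8]
tcp_rot: [[-0.409, 0.573, 0.711], [0.287, 0.82, -0.496], [-0.866, 0.001, -0.499]]
ft_force: [-0.2, 0.3, -0.9]
gripper_width: 0.1
```

servo_tool --pt "3 0 2 0 0 0" --pt "-2 0 11 0 0 0" --pt "-7 0 20 0 0 0" --pt "-12 0 29 0 0 0" --pt "-17 0 38 0 0 0" --pt "-21 0 45 0 0 0" --pt "-24 -1 49 0 0 0" --pt "-24 -1 49 0 0 0" --pt "-24 -1 49 0 0 0"

```text
t: 27.08
tcp_pos: [459.4, 13.6, 13.7]
tcp_rot: [[-0.409, 0.572, 0.711], [0.286, 0.82, -0.496], [-0.866, 0.001, -0.499]]
ft_force: [0.1, -0.4, 0.3]
gripper_width: 0.1
```

servo_tool --pt "-3 0 -1.7 0 0 0" --pt "-6 0 -3.5 0 0 0" --pt "-9 0 -5.2 0 0 0" --pt "-12 0 -7 0 0 0" --pt "-15 0 -8.7 0 0 0" --pt "-18 0 -10.5 0 0 0" --pt "-21 0 -12 0 0 0" --pt "-21 0 -12 0 0 0"

```text
t: 28.08
tcp_pos: [459.7, 13.4, 38.2]
tcp_rot: [[-0.409, 0.572, 0.711], [0.287, 0.82, -0.496], [-0.866, 0.001, -0.499]]
ft_force: [-0.3, -1.3, -2.4]
gripper_width: 0.2
```

```bash
cat > tr.py <<'E'
from h import *
def tr(f):
  i=cv2.cvtColor(get_image('side'),cv2.COLOR_RGB2GRAY);cv2.imwrite('pics/raw_%s.png'%f,i)
  b=cv2.imread('pics/raw_s4.png',0)
  for n,t in(('head',b[186:206,266:280]),('base',b[176:208,238:256])):
    m=cv2.matchTemplate(i[140:235,200:310],t,5);_,v,_,l=cv2.minMaxLoc(m);print(n,round(v,2),l[0]+200,l[1]+140,end='; ')
  s=sense();print(s['t'],s['tcp_pos'].round(1),s['ft_force'].round(1))
E
python3 -c "
from tr import *
tr('a1')"
```

```text
head 0.91 266 182; base 0.96 237 175; 28.125 [459.6  13.4  38. ] [ 0.4  0.3 -2.1]
```

servo_tool --pt "-2.5 0 -1.5 0 0 0" --pt "-5 0 -3 0 0 0" --pt "-8 0 -4 0 0 0" --pt "-8 0 -4 0 0 0"

```text
t: 28.62
tcp_pos: [460.2, 13.1, 47.2]
tcp_rot: [[-0.409, 0.573, 0.711], [0.287, 0.82, -0.496], [-0.867, 0.001, -0.499]]
ft_force: [-0.3, 0.0, -2.3]
gripper_width: 0.0
```

```bash
python3 -c "
from tr import *
tr('a2')"
```

```text
head 0.86 265 181; base 0.93 236 175; 28.675 [460.1  13.1  47. ] [-0.2 -0.3 -1.4]
```

servo_tool --pt "-1 0 2 0 0 0" --pt "-2 0 4 0 0 0" --pt "-3 0 6 0 0 0" --pt "-4 0 8 0 0 0" --pt "-5 0 10 0 0 0" --pt "-6 0 12 0 0 0" --pt "-6 0 12 0 0 0"

```text
t: 29.55
tcp_pos: [471.0, 5.2, 46.0]
tcp_rot: [[-0.409, 0.573, 0.71], [0.287, 0.82, -0.496], [-0.866, 0.001, -0.499]]
ft_force: [-1.1, -0.3, -2.2]
gripper_width: 0.1
```

```bash
python3 -c "
from tr import *
tr('a3')"
```

```text
head 0.78 254 209; base 0.93 233 173; 29.6 [471.    5.3  46. ] [-1.1  0.1 -1.9]
```

```bash
python3 -c "
from h import *
a=p('side',(588,16.7,55));print(p('side',(598,16.7,55))-a,p('side',(588,6.7,55))-a)
b=cv2.imread('pics/raw_s4.png',0)
t=b[176:208,238:256]
from scipy.ndimage import affine_transform
# base patch subpixel: brute force ECC affine-free translation+euclid, template = model-predicted
for f in('a1','a2','a3'):
  i=cv2.imread('pics/raw_%s.png'%f,0)
  M=np.eye(2,3,dtype='f');M[:,2]=[236-6,174-6] 
  T=b[170:212,236:260]; M[:,2]=[234,169]
  cc,M=cv2.findTransformECC(T,i,M,cv2.MOTION_AFFINE,(3,300,1e-6),None,5)
  for c in [(244.8,184.5),(248.4,204)]:
    print(f,round(cc,3),c,(M@[c[0]-236,c[1]-170,1]-c).round(1),end=' ')
  print(np.degrees(np.arctan2(M[1,0],M[0,0])).round(1))
for f in(0,6,8,10,12,15,18):
  a=np.radians(f);q=lambda x,y,z:(588-(z*np.cos(a)-(x+30)*np.sin(a)),16.7+y,25+z*np.sin(a)+(x+30)*np.cos(a))
  print(f,p('side',q(30,0,0)),p('side',q(-30,45,0)),p('side',q(30,-45,0)),p('side',q(30,45,12)))
"
```

```text
[-2.9 -0.9] [ 1.3 -2.2]
a1 0.989 (244.8, 184.5) [-2.  -0.8] a1 0.989 (248.4, 204) [-0.5 -0.7] -2.0
a2 0.984 (244.8, 184.5) [-3.1 -1.3] a2 0.984 (248.4, 204) [-0.5 -0.9] -2.8
a3 0.986 (244.8, 184.5) [-6.  -2.4] a3 0.986 (248.4, 204) [-3.4 -2.5] -4.5
0 [244.8 184.5] [239.6 207.2] [250.6 174.9] [242.4 195.6]
6 [243. 184.] [239.6 207.2] [248.8 174.5] [240.5 194.8]
8 [242.4 183.8] [239.6 207.2] [248.2 174.4] [239.9 194.5]
10 [241.8 183.7] [239.6 207.2] [247.6 174.3] [239.2 194.3]
12 [241.2 183.6] [239.6 207.2] [247.  174.2] [238.6 194.1]
15 [240.3 183.5] [239.6 207.2] [246.1 174.1] [237.6 193.8]
18 [239.4 183.5] [239.6 207.2] [245.3 174. ] [236.7 193.6]
```

```bash
cat > arcrows.py <<'E'
from rel import *
import sys
piv[:]=[float(sys.argv[1]),14,25];R=sense()['tcp_rot'];c=sense()['tcp_pos']
for f in map(float,sys.argv[2:]):
  P=arc(c,f);J=full(P,R[:,2]);print(f,(R.T@(P-c)).round(1).tolist(),P.round(0),good(J),round(gap(P,R[:,2],iris)))
E
python3 arcrows.py 597 2 4 6 8 10 12 15 18 21 24
```

```text
2.0 [-4.1, 0.5, -1.6] [472.   5.  50.] True 46
4.0 [-8.3, 1.0, -3.1] [473.   5.  55.] True 45
6.0 [-12.5, 1.7, -4.5] [474.   5.  59.] True 45
8.0 [-16.7, 2.4, -5.7] [475.   5.  63.] True 44
10.0 [-21.0, 3.2, -6.8] [477.   5.  68.] True 43
12.0 [-25.2, 4.1, -7.8] [478.   5.  72.] True 42
15.0 [-31.6, 5.6, -9.0] [481.   5.  78.] True 41
18.0 [-38.0, 7.3, -9.9] [484.   5.  84.] True 39
21.0 [-44.4, 9.1, -10.6] [487.   5.  90.] True 37
24.0 [-50.8, 11.2, -10.9] [490.   5.  95.] True 35
```

servo_tool --pt "-2 0.3 -0.8 0 0 0" --pt "-4.1 0.5 -1.6 0 0 0" --pt "-6.2 0.8 -2.4 0 0 0" --pt "-8.3 1 -3.1 0 0 0" --pt "-10.4 1.3 -3.8 0 0 0" --pt "-12.5 1.7 -4.5 0 0 0" --pt "-12.5 1.7 -4.5 0 0 0"

```text
t: 30.48
tcp_pos: [474.0, 5.5, 59.3]
tcp_rot: [[-0.409, 0.572, 0.711], [0.287, 0.82, -0.496], [-0.866, 0.001, -0.499]]
ft_force: [-0.1, 1.1, -2.0]
gripper_width: -0.4
```

```bash
cat > ecc.py <<'E'
from h import *
import sys
f=sys.argv[1];i=cv2.cvtColor(get_image('side'),cv2.COLOR_RGB2GRAY);cv2.imwrite('pics/raw_%s.png'%f,i)
prev=sys.argv[2];b=cv2.imread('pics/raw_s4.png',0);T=b[170:212,236:260]
M=np.array(eval(prev),'f') if prev!='-' else np.array([[1,0,229],[0,1,167]],'f')
cc,M=cv2.findTransformECC(T,i,M,cv2.MOTION_AFFINE,(3,500,1e-6),None,5)
print(round(cc,3),[(M@[c[0]-236,c[1]-170,1]-c).round(1).tolist() for c in [(244.8,184.5),(250.6,175),(239.6,207.2)]],M.round(3).tolist())
s=sense();print(s['t'],s['tcp_pos'].round(1),s['ft_force'].round(1),s['torque'].round(2))
E
python3 ecc.py a4 -
```

```text
0.972 [[-7.2, -2.9], [-8.1, -3.7], [-4.3, -1.8]] [[1.0800000429153442, 0.14499999582767487, 226.0229949951172], [-0.11500000208616257, 1.0219999551773071, 167.8159942626953]]
30.525 [473.9   5.4  59.2] [-0.2  1.2 -2. ] [ 0.62  0.97 -0.05]
```

servo_tool --pt "-2.1 0.3 -0.7 0 0 0" --pt "-4.2 0.6 -1.3 0 0 0" --pt "-6.4 1 -1.8 0 0 0" --pt "-8.5 1.4 -2.3 0 0 0" --pt "-12.7 2.4 -3.3 0 0 0" --pt "-17 3.5 -4 0 0 0" --pt "-17 3.5 -4 0 0 0"

```text
t: 31.4
tcp_pos: [480.3, 5.5, 76.4]
tcp_rot: [[-0.408, 0.573, 0.711], [0.287, 0.82, -0.496], [-0.867, 0.001, -0.499]]
ft_force: [-1.2, 0.7, -1.1]
gripper_width: -0.2
```

```bash
python3 ecc.py a5 "[[1.08,.145,225],[-.115,1.022,167.3]]"; python3 arcrows.py 597 2 4 6 8 10 12 15 18 21 24
```

```text
0.948 [[-9.0, -3.5], [-10.3, -5.0], [-5.1, -1.5]] [[1.090999960899353, 0.19499999284744263, 223.3719940185547], [-0.1550000011920929, 1.0549999475479126, 167.03599548339844]]
31.45 [480.1   5.4  76. ] [-1.5  1.  -1.1] [ 0.67  1.02 -0.09]
2.0 [-4.3, 1.1, -0.7] [482.   5.  80.] True 40
4.0 [-8.5, 2.2, -1.3] [484.   5.  84.] True 39
6.0 [-12.8, 3.4, -1.7] [486.   5.  88.] True 38
8.0 [-17.0, 4.7, -2.0] [488.   5.  92.] True 36
10.0 [-21.3, 6.1, -2.2] [491.   5.  96.] True 35
12.0 [-25.5, 7.6, -2.2] [493.   5.  99.] True 34
15.0 [-31.7, 9.9, -2.0] [497.   5. 105.] True 32
18.0 [-37.9, 12.3, -1.5] [502.   5. 110.] True 30
21.0 [-44.0, 15.0, -0.7] [506.   5. 115.] True 29
24.0 [-50.0, 17.7, 0.4] [511.   5. 119.] True 28
```

servo_tool --pt "-2.2 0.5 -0.4 0 0 0" --pt "-4.3 1.1 -0.7 0 0 0" --pt "-6.5 1.6 -1 0 0 0" --pt "-8.5 2.2 -1.3 0 0 0" --pt "-10.7 2.8 -1.5 0 0 0" --pt "-12.8 3.4 -1.7 0 0 0" --pt "-15 4 -1.9 0 0 0" --pt "-17 4.7 -2 0 0 0" --pt "-17 4.7 -2 0 0 0"

```text
t: 32.58
tcp_pos: [488.3, 5.4, 91.8]
tcp_rot: [[-0.409, 0.573, 0.711], [0.286, 0.82, -0.496], [-0.867, 0.001, -0.499]]
ft_force: [-2.4, 0.0, -0.2]
gripper_width: 0.0
```

```bash
python3 ecc.py a6 "[[1.091,.21,222],[-.17,1.055,167]]"; python3 arcrows.py 597 2 4 6 8 10 12 15 18 21 24
```

```text
0.923 [[-10.3, -3.7], [-11.6, -5.4], [-6.2, -1.4]] [[1.0880000591278076, 0.19699999690055847, 222.08999633789062], [-0.20999999344348907, 1.0540000200271606, 167.33999633789062]]
32.625 [488.2   5.4  91.6] [-3.2  0.6  0.7] [ 0.52  0.93 -0.16]
2.0 [-4.2, 1.4, -0.2] [491.   5.  95.] True 35
4.0 [-8.4, 2.8, -0.2] [493.   5.  99.] True 34
6.0 [-12.6, 4.3, -0.1] [496.   5. 103.] True 32
8.0 [-16.8, 5.9, 0.1] [499.   5. 106.] True 31
10.0 [-20.9, 7.6, 0.5] [501.   5. 109.] True 30
12.0 [-25.0, 9.3, 1.0] [504.   5. 113.] True 30
15.0 [-31.0, 12.0, 2.0] [509.   5. 117.] True 29
18.0 [-36.9, 14.9, 3.3] [514.   5. 122.] True 28
21.0 [-42.7, 17.8, 4.8] [519.   5. 126.] True 28
24.0 [-48.3, 20.9, 6.7] [525.   5. 130.] True 28
```

```bash
cat > fitp.py <<'E'
from h import *
from scipy.optimize import least_squares
C=[(30,0,0),(30,-45,0),(-30,45,0),(30,45,12)]
def q(f,xp,yp,yaw,c):
  a=np.radians(f);x_,y,z=c;v=np.array([-(z*np.cos(a)-(x_+30)*np.sin(a)),y,z*np.sin(a)+(x_+30)*np.cos(a)])
  k=np.radians(yaw);return (xp+v[0]*np.cos(k)-v[1]*np.sin(k),yp+v[0]*np.sin(k)+v[1]*np.cos(k),25+v[2])
P0=np.array([p('side',q(0,588,16.7,0,c)) for c in C])
def fit(M):
  M=np.array(M);obs=np.array([M@[c[0]-236,c[1]-170,1] for c in P0])
  r=least_squares(lambda v:(np.array([p('side',q(*v,c)) for c in C])-obs).ravel(),[20,595,15,0]);return r.x.round(1),round(r.cost,2)
if __name__=='__main__':
  for M in ([[1.08,.145,226.02],[-.115,1.022,167.816]],[[1.091,.195,223.372],[-.155,1.055,167.036]],[[1.088,.197,222.09],[-.21,1.054,167.34]]):print(fit(M))
E
python3 fitp.py
```

```text
(array([ 20., 595.,  15.,   0.]), np.float64(9.21))
(array([ 20., 595.,  15.,   0.]), np.float64(16.71))
(array([ 20., 595.,  15.,   0.]), np.float64(29.54))
```

```bash
sed -i 's/return (c\[:2\]\/c\[2\]).round(1)/return c[:2]\/c[2]/' h.py; python3 fitp.py; python3 -c "
from h import *
from fitp import q
# predicted lip/TCP distance for several phi
for f in(20,25,30,35):print(f,np.round(q(f,598,14,0,(-9,0,154)),0),np.round(q(f,598,14,0,(9,0,154)),0))"
```

```text
(array([  4. , 609. ,  14. ,   5.9]), np.float64(0.67))
(array([  5.5, 613.5,  14. ,   8.2]), np.float64(2.27))
(array([  5.4, 617.7,  14.9,   8.6]), np.float64(3.23))
20 [460.  14.  97.] [467.  14. 114.]
25 [467.  14. 109.] [475.  14. 125.]
30 [475.  14. 120.] [484.  14. 136.]
35 [484.  14. 131.] [494.  14. 145.]
```

```bash
python3 -c "
from h import *
def g(n,c,s):
  im=cv2.cvtColor(get_image(n),cv2.COLOR_RGB2BGR);cv2.imwrite('pics/raw_m_%s.png'%n,im);x0,y0,x1,y1=c
  im=cv2.resize(im[y0:y1,x0:x1],None,fx=s,fy=s,interpolation=cv2.INTER_CUBIC);return (255*(im/255.)**.6).astype('uint8')
a=g('side',(220,150,320,250),5);b=g('top',(205,135,305,225),3)
b=cv2.copyMakeBorder(b,0,500-b.shape[0],0,0,0)
cv2.imwrite('pics/m.png',np.hstack([a,b]))"
```

```text
(no output)
```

View pics/m.png

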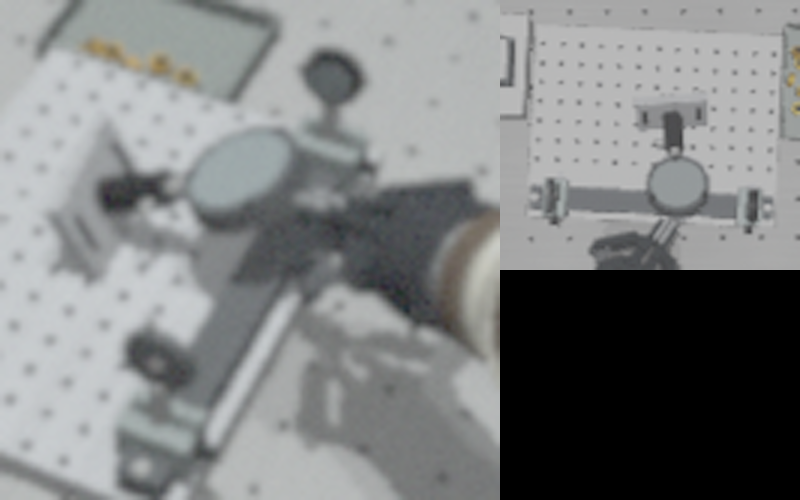

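```bash
python3 -c "
from h import *
W=lambda u,v,z:w('top',205+(u-500)/3,135+v/3,z)
print('far',W(671,98,77),W(637,100,77),W(705,97,77),'near',W(672,127,31),'headc',W(678,185,110),'holes/tips',W(672,222,90),W(655,218,90))
for f in(20,25,30,35):
  a=np.radians(f);print(f,[ (round(60*np.sin(a)),round(25+60*np.cos(a))),round(-12*np.cos(a)),(round(-115*np.cos(a)+39*np.sin(a)),round(25+115*np.sin(a)+39*np.cos(a)))])"
```

```text
far [623.2  16.3  77. ] [620.9  58.9  77. ] [624.2 -26.4  77. ] near [591.  15.  31.] headc [512.5   8.4 110. ] holes/tips [467.7  15.9  90. ] [472.7  36.8  90. ]
20 [(21, 81), -11, (-95, 101)]
25 [(25, 79), -11, (-88, 109)]
30 [(30, 77), -10, (-80, 116)]
35 [(34, 74), -10, (-72, 123)]
```

The composite shows the lift working. In the side view the head is tilted up at (245,175) with the gripper beneath it. In the top view the two light fingertips are under the head at (665,225), φ is about 25°, and the pivot has crept about 12 mm forward. I'll carry on around the updated pivot.

```bash
python3 arcrows.py 600 3 6 9 12 15 18 21 24 27 30 33 36 39 42 45
```

```text
3.0 [-6.5, 2.1, -0.3] [492.   5.  97.] True 34
6.0 [-12.9, 4.3, -0.3] [496.   5. 103.] True 32
9.0 [-19.3, 6.8, 0.0] [500.   5. 108.] True 31
12.0 [-25.5, 9.3, 0.7] [504.   5. 113.] True 30
15.0 [-31.7, 12.0, 1.6] [509.   5. 118.] True 29
18.0 [-37.8, 14.9, 2.9] [514.   5. 123.] True 29
21.0 [-43.7, 17.9, 4.4] [519.   5. 127.] True 29
24.0 [-49.4, 21.0, 6.2] [525.   5. 131.] True 29
27.0 [-55.0, 24.3, 8.4] [531.   5. 135.] True 30
30.0 [-60.5, 27.6, 10.8] [536.   5. 138.] True 31
33.0 [-65.7, 31.1, 13.5] [542.   5. 142.] True 32
36.0 [-70.7, 34.6, 16.5] [549.   5. 145.] True 34
39.0 [-75.5, 38.2, 19.7] [555.   5. 147.] True 36
42.0 [-80.0, 41.9, 23.2] [561.   5. 149.] True 37
45.0 [-84.3, 45.7, 26.9] [568.   5. 151.] True 38
```

servo_tool --pt "-3.2 1 -0.2 0 0 0" --pt "-6.5 2.1 -0.3 0 0 0" --pt "-9.7 3.2 -0.3 0 0 0" --pt "-12.9 4.3 -0.3 0 0 0" --pt "-16.1 5.5 -0.2 0 0 0" --pt "-19.3 6.8 0 0 0 0" --pt "-22.4 8 0.3 0 0 0" --pt "-25.5 9.3 0.7 0 0 0" --pt "-25.5 9.3 0.7 0 0 0"

```text
t: 33.85
tcp_pos: [504.6, 5.4, 113.6]
tcp_rot: [[-0.409, 0.573, 0.711], [0.287, 0.82, -0.496], [-0.867, 0.001, -0.499]]
ft_force: [-2.4, 1.0, -0.7]
gripper_width: 0.2
```

```bash
cat > cmp.py <<'E'
from h import *
import sys
from scipy.ndimage import label,center_of_mass,find_objects
f=sys.argv[1]
im=get_image('top');cv2.imwrite('pics/raw_%s_top.png'%f,im[:,:,::-1])
im2=get_image('side');cv2.imwrite('pics/raw_%s_side.png'%f,im2[:,:,::-1])
g=cv2.cvtColor(im,cv2.COLOR_RGB2GRAY)
print('cols 244..286 step2; rows 158..214 step2')
print('\n'.join(' '.join('%3d'%v for v in r) for r in g[158:214:2,244:288:2]))
s=sense();print(s['t'],s['tcp_pos'].round(1),s['ft_force'].round(1))
E
python3 cmp.py b1; python3 -c "
import cv2
g=cv2.imread('pics/raw_m_top.png',0)
print('\n'.join(' '.join('%3d'%v for v in r) for r in g[158:214:2,244:288:2]))"
```

```text
cols 244..286 step2; rows 158..214 step2
142 148 149 142 146 149 147 133 149 149  79 149 149  87 149 149 100 144 149 127 140 149
149 149 149 149 149 149 149 149 149 149 149 149 149 149 149 149 143 149 149 144 146 149
135 149 149 149 149 149 149 149 149 149 149 149 149 149 149 149 149 149 149 149 149 149
139 149 149 113 146 149 113 113 129 136 130 136 134 133 131 139 108 149 149 127 144 149
149 149 149 132 131 129 128 121 121 130 128 128 119 107 108 142 141 149 149 142 147 150
149 149 149 119 116 114 111 107 108 109 109 109 110  99 105 136 149 149 149 149 149 149
 92 149 149 113  85 102 109 110  91  62  86 110 110  60  96 139 126 149 149 138 149 149
149 149 149 133  72  95 110  97  35  35  35 103 107  70  94 138 138 149 149 127 148 149
149 149 149 136  76  94 109  94  34  36  35  94 108  91 105 137 149 149 149 149 149 149
117 149 149  85 107 104 108 108  33  35  34  91 110  96  96 138 149 149 149 149 149 149
149 149 149 145 142 142 142 143  40  35  35 130 144 145 149 150 126 149 149  96 149 149
149 149 149 149 149 149 139 122  53  34  34 128 149 149 149 149 149 149 149 149 149 149
133
[... 3211 characters left out ...]
 103 106 104 106  63 102 109 108 108 109 108 108 108  84  87 148 148 148 149 123 125
 72  73  73  73  73  54  54 109 108 109 108 108 108 108  53  58  76  81  79  83 102 127
 70  71  71  71  71  59  48  77 106 108 108 109  96  66  45  63  70  71  71  72 100 118
 73  74  73  73  73  74  55  44  62  68  69  65  54  44  66  72  71  71  71  71 116 103
139 138 139 124 114 109  86  59  45  44  45  44  43  77  76  80  73  73  72  73 119 100
107 117 125 131 134 145 148  72 112  89  81 105 142 148 145 144 140 139 139 138 123 123
112 112 112 112 111 111  69  80  80  97  75 117 120 123 125 125 127 112 119 115 107  81
104  85  66  69 113  96  51  99 107  51  85 125 125 125 124 124 125 124 125 126 127  84
```

```bash
python3 arcrows.py 601 3 6 9 12 15 18 21 24 27 30 33 36
```

```text
3.0 [-6.2, 2.7, 0.9] [509.   5. 118.] True 29
6.0 [-12.3, 5.6, 2.1] [514.   5. 123.] True 29
9.0 [-18.3, 8.6, 3.7] [519.   5. 127.] True 29
12.0 [-24.1, 11.7, 5.5] [525.   5. 131.] True 29
15.0 [-29.7, 15.0, 7.6] [531.   5. 135.] True 30
18.0 [-35.2, 18.3, 10.0] [536.   5. 139.] True 31
21.0 [-40.5, 21.8, 12.7] [542.   5. 142.] True 32
24.0 [-45.5, 25.3, 15.6] [549.   5. 145.] True 34
27.0 [-50.3, 29.0, 18.9] [555.   5. 147.] True 36
30.0 [-54.9, 32.7, 22.3] [561.   5. 150.] True 37
33.0 [-59.3, 36.5, 26.1] [568.   5. 152.] True 39
36.0 [-63.3, 40.3, 30.0] [575.   5. 153.] True 40
```

servo_tool --pt "-3.1 1.3 0.4 0 0 0" --pt "-6.2 2.7 0.9 0 0 0" --pt "-9.2 4.1 1.5 0 0 0" --pt "-12.3 5.6 2.1 0 0 0" --pt "-15.3 7.1 2.9 0 0 0" --pt "-18.3 8.6 3.7 0 0 0" --pt "-21.2 10.1 4.6 0 0 0" --pt "-24.1 11.7 5.5 0 0 0" --pt "-27 13.3 6.5 0 0 0" --pt "-29.7 15 7.6 0 0 0" --pt "-29.7 15 7.6 0 0 0"

```text
t: 35.33
tcp_pos: [530.8, 5.4, 135.5]
tcp_rot: [[-0.409, 0.573, 0.711], [0.287, 0.82, -0.496], [-0.866, 0.001, -0.499]]
ft_force: [-2.6, -0.0, 1.4]
gripper_width: -0.2
```

```bash
sed -i 's/print(.cols.*//; s/158:214:2,244:288:2/152:206:3,244:288:3/' cmp.py; python3 cmp.py b2;python3 arcrows.py 601 3 6 9 12 15 18 21
```

```text
146 149 146 150 149 146 150 146 149 131 149  82 149  90 149
149 150 149 149 149 149 149 149 149 149 149 149 149 149 149
142 149 142 149 146 149 149 134 149 133 149 118 149 111 149
149 149 149 149 149 150 149 149 137 136 149 149 149 150 149
139 149 111 119 125 123 116 124 127 124 142 136 149 126 149
149 149 122 126 126 126 125 125 126  69 138 149 149 149 149
 92 149 124  54 125  65  34 108 123  66 138 144 149 144 149
150 149 137  41 124  65  35  46 123 115 140 149 149 148 149
117 149  88 124 127  91  41  41 107 144 147 149 149 149 149
149 149 149 149 149  66  64  76  87 142 149 149 149 147 149
133 149 107 149  81  91  92  91  91  88 137 149 149 149 149
149 149 149  87  91  91  91  91  91  92  79 148 149 146 149
137 149 144  99  64  91  92  92  91  55  80 149 149 149 149
149 149 149 143  48  55  59  58  54  50 126 149 146 148 149
149 149 149 149 117  58  55  55  73 106 147 149 149 149 149
122 145 145 147 111 106 111 106 106 147 149 149 149 149 129
 52  45  51  63  81  88  48  74  76  78  79  80  80  86 127
 38  36  39  41  42  66  44  72  71  71  71  72  72  70 106
35.425 [530.6   5.4 135.2] [-1.3  0.7  0.5]
3.0 [-5.5, 3.4, 2.4] [536.   5. 139.] True 31
6.0 [-10.7, 6.8, 5.1] [542.   5. 142.] True 32
9.0 [-15.8, 10.4, 8.0] [549.   5. 145.] True 34
12.0 [-20.6, 14.0, 11.3] [555.   5. 147.] True 36
15.0 [-25.2, 17.7, 14.8] [562.   5. 150.] True 37
18.0 [-29.5, 21.5, 18.5] [568.   5. 152.] True 39
21.0 [-33.6, 25.3, 22.4] [575.   5. 153.] True 40
```

servo_tool --pt "-1.8 1.1 0.8 0 0 0" --pt "-3.7 2.3 1.6 0 0 0" --pt "-5.5 3.4 2.4 0 0 0" --pt "-7.2 4.5 3.3 0 0 0" --pt "-9 5.7 4.2 0 0 0" --pt "-10.7 6.8 5.1 0 0 0" --pt "-12.4 8 6 0 0 0" --pt "-14.1 9.2 7 0 0 0" --pt "-15.8 10.4 8 0 0 0" --pt "-15.8 10.4 8 0 0 0"

```text
t: 36.67
tcp_pos: [548.8, 5.4, 145.0]
tcp_rot: [[-0.409, 0.573, 0.711], [0.286, 0.82, -0.496], [-0.866, 0.001, -0.499]]
ft_force: [-3.3, 2.1, 3.4]
gripper_width: 0.1
```

```bash
python3 cmp.py b3
```

```text
146 150 146 149 149 146 149 146 149 131 149  83 149  90 149
149 149 149 149 150 149 149 149 149 150 149 149 149 149 149
142 149 142 149 147 149 149 134 149 134 149 118 149 111 149
149 149 149 149 136 131 117 113 109 124 149 149 149 149 149
139 149 132 132 133 132 132 133 132 133 149 136 149 126 149
149 149 133  91 133 110  59 133 133  93 143 149 149 149 149
 92 149 129  57 132  51  33 113 130  70 143 144 149 144 149
149 149 143  42 119  59  35  46 130 128 141 149 149 148 149
117 149  78 131 130  63  73  77  82  89 146 149 149 149 149
149 149 149 119  81  83  82  83  82  83 131 149 149 146 149
133 149 107  83  79  83  82  82  83  56  76 149 149 149 149
149 149 149  99  49  57  58  58  54  52 126 147 149 146 149
137 149 144 149  57  56  58  59  56  90 138 149 149 149 149
149 149 147 149 107 102 105 101 101 105 142 149 146 147 149
145  98 118 146  54  72  66 147 149 149 149 149 149 149 149
 42  40  40  40  69  93  88 140 148 149 149 149 149 149 128
 37  39  41  38  40  40  43  72  76  78  78  80  80  86 128
 40  41  40  41  36  40  48  69  71  72  72  71  72  71 106
36.775 [548.7   5.4 144.9] [-2.4  1.9  3.5]
```

servo_tool --pt "-2 1.2 0.8 0 0 0" --pt "-3.8 2.4 1.8 0 0 0" --pt "-5.6 3.6 2.7 0 0 0" --pt "-7.2 4.8 3.9 0 0 0" --pt "-8.8 6 5 0 0 0" --pt "-10.4 7.3 6.2 0 0 0" --pt "-10.4 7.3 6.2 0 0 0"

```text
t: 37.65
tcp_pos: [561.6, 5.3, 150.7]
tcp_rot: [[-0.409, 0.573, 0.71], [0.286, 0.82, -0.496], [-0.866, 0.0, -0.5]]
ft_force: [0.7, 0.8, 0.6]
gripper_width: -0.0
```

```bash
python3 cmp.py b4
```

```text
146 149 147 149 149 146 149 146 149 132 149  81 149  91 149
149 149 149 149 149 149 149 149 149 150 149 149 149 149 149
142 149 142 149 146 149 149 134 149 133 149 118 149 112 149
149 149 142 128 113 105 126 124 130 136 149 149 149 149 149
139 150 140 138 138 137 137 138 138 125 149 136 149 126 149
149 149 138  80 137  85  36 128 138 102 142 149 149 149 149
 92 149 132  57 136  44  34 117 136  73 143 144 149 144 149
149 149 144  77 129  57  52  64  82 103 141 149 149 148 149
117 149  79  90  73  75  75  74  75  69 133 149 149 149 149
149 149 149  45  64  76  75  71  56  51 130 149 149 147 149
133 149 107  65  53  58  60  60  59  52 136 149 149 149 149
149 149 149 149  89  69  69  81 101 107 138 147 149 146 149
137 146 139 144  98 107 112  99 104 142 149 149 149 149 149
 87  58  96 125  81  86  45 149 142 149 142 149 146 148 149
 38  35  40  41  42  65  78 138 149 148 149 149 149 149 149
 54  79  41  40  46  37  87 149 149 149 149 149 148 149 128
 41  41  41  42  41  37  43  72  75  78  78  80  80  85 127
 40  37  41  40  41  33  42  64  71  72  72  71  71  70 107
37.75 [561.5   5.3 150.6] [ 0.1  0.2 -0.7]
```

servo_tool --pt "0 0 0 0 0 0" --pt "0 0 0 0 0 0" --pt "0 0 0 0 0 0" --pt "0 0 0 0 0 0"

```text
t: 38.25
tcp_pos: [561.5, 5.4, 150.9]
tcp_rot: [[-0.409, 0.572, 0.711], [0.286, 0.82, -0.496], [-0.866, 0.001, -0.499]]
ft_force: [-0.2, -0.7, -0.0]
gripper_width: 0.2
```

```bash
python3 cmp.py b5
```

```text
147 149 146 149 149 147 149 146 149 132 149  82 149  90 149
149 149 149 149 149 149 149 149 149 149 149 149 149 149 149
142 149 142 149 146 149 150 134 149 133 149 119 149 111 149
149 149 142 128 112 111 119 128 130 136 149 149 149 149 149
139 149 140 138 138 137 136 137 138 126 149 136 149 126 149
149 149 138  80 138  85  37 128 137 101 142 149 149 149 149
 92 149 132  57 136  45  35 117 136  73 142 144 149 144 150
149 149 143  78 130  57  51  64  83 103 141 149 149 147 149
117 149  79  89  74  74  74  74  75  69 133 148 149 149 149
148 149 149  46  66  74  75  79  54  51 130 149 149 147 149
133 149 107  64  53  59  60  61  59  52 136 149 149 149 149
149 148 149 149  91  66  66  74 101 106 138 147 149 146 149
136 146 139 145  98 107 112  98 105 142 149 149 149 149 149
 87  59  96 125  82  86  47 149 141 149 142 149 146 147 149
 38  35  39  42  40  65  80 137 149 149 149 149 149 148 149
 55  79  41  39  46  38  87 148 149 149 149 149 149 149 129
 39  40  38  43  41  39  42  71  75  77  78  80  79  85 128
 40  36  41  38  42  35  41  64  71  72  71  71  71  70 106
38.35 [561.5   5.4 150.9] [-0.6 -0.2  0.2]
```

servo_tool --pt "-0.8 0.6 0.6 0 0 0" --pt "-1.5 1.2 1.2 0 0 0" --pt "-2.2 1.9 1.8 0 0 0" --pt "-2.9 2.5 2.4 0 0 0" --pt "-3.6 3.2 3 0 0 0" --pt "-4.3 3.8 3.7 0 0 0" --pt "-4.3 3.8 3.7 0 0 0" --pt "-4.3 3.8 3.7 0 0 0" --pt "-4.3 3.8 3.7 0 0 0"

```text
t: 39.48
tcp_pos: [568.1, 5.4, 152.7]
tcp_rot: [[-0.409, 0.572, 0.711], [0.286, 0.82, -0.496], [-0.866, 0.001, -0.499]]
ft_force: [0.2, -0.3, 0.1]
gripper_width: -0.3
```

```bash
python3 cmp.py b6
```

```text
147 149 146 129  77  65  64  62  59 131 149  82 149  90 149
149 149  88  56  62  63  54  53  53 101 149 149 149 149 149
142 149  81  42  40  39  40  39  40  85 149 118 149 112 149
149 149 125  40  40  41  41  40  61  92 149 149 149 149 149
139 149 146  86  74  34  36  93 127 128 149 135 149 126 149
149 149 144  84 145  52  32 142 144 109 149 149 149 149 149
 92 149 137  83 146 146 144 144 144 144 143 144 149 144 149
149 149 147 145 146 147 117  95  99  94 138 149 149 148 149
117 149  75 140  91 149 127 149 149 149 149 149 149 149 149
149 149 149 149 149 149 149 149 149 149 149 149 149 147 149
133 149 107 149 120 149 136 149 149 149 150 149 149 149 149
149 149 149 149 137  97  98 148 143 149 149 148 149 146 149
131 108 134 145  55  82  75 149 149 149 149 149 149 149 148
 42  41  40  42  74  99  71 149 142 149 142 149 146 148 149
 37  52  42  40  44  38  87 147 149 149 149 148 149 149 149
 44  44  40  78  42  42  84 149 149 149 149 149 148 149 129
 41  37  41  41  42  34  42  68  75  78  78  80  80  85 127
 36  41  41  39  39  39  42  58  72  71  72  72  72  71 107
39.575 [568.1   5.4 152.7] [ 0.2 -0.3 -0.5]
```

It has tipped onto its base: the top view now has the head edge-on, and the contact force is gone. I'll back the hand out and check.

servo_tool --pt "5 0 -9 0 0 0" --pt "12 0 -21 0 0 0" --pt "24 0 -42 0 0 0" --pt "36 0 -63 0 0 0" --pt "48 0 -84 0 0 0" --pt "48 0 -84 0 0 0" --pt "30 0 -95 0 0 0" --pt "0 0 -112 0 0 0" --pt "-20 0 -124 0 0 0" --pt "-20 0 -124 0 0 0" --pt "-20 0 -124 0 0 0" --pt "-20 0 -124 0 0 0"

```text
t: 41.08
tcp_pos: [487.9, 60.9, 230.7]
tcp_rot: [[-0.41, 0.572, 0.71], [0.285, 0.82, -0.496], [-0.866, -0.001, -0.5]]
ft_force: [0.7, -0.8, -0.1]
gripper_width: -0.3
```

```bash
python3 cmp.py b7|tail -1
python3 - <<'E'
from h import *
g=cv2.imread('pics/raw_b7_top.png',0)
print('\n'.join(' '.join('%3d'%v for v in r) for r in g[144:182:2,242:288:2]))
a=cv2.imread('pics/raw_b7_top.png').astype(int);b=cv2.imread('pics/raw_t0.png').astype(int)
d=(np.abs(a-b).sum(2)>60).astype('uint8')
n,l,st,c=cv2.connectedComponentsWithStats(d)
for i in range(1,n):
  if st[i,4]>6:print(st[i].tolist(),c[i].round(0))
# brass pixels
h=cv2.cvtColor(cv2.imread('pics/raw_b7_top.png'),cv2.COLOR_BGR2HSV)[130:200,200:330]
ys,xs=np.where((h[...,1]>110)&(h[...,0]>10)&(h[...,0]<35));print(sorted(zip((xs+200).tolist(),(ys+130).tolist())))
E
```

```text
41.175 [488.   61.  231.1] [-0.4  0.  -0.7]
142 142 131 126 127 114 112 122 128 127 126 127 126 126 126 125 126 126 126 127 127 128 128
151 150 150 150 150 150 150 150 150 150 149 148 149 146 144 147 143 143 146 146 143 142 142
150 150 150 151 150 151 151 150 150 150 151 150 150 150 150 150 151 150 151 150 150 150 150
150 117 138 150 138 137 151 150 127 150 150 150 150 150 150 150 150 150 150 150 150 150 150
151 147 150 151 147 147 150 150 140 150 150 134 151 150 103 150 150 108 136 150 128 134 150
150 150 150 150 150 150 151 150 150 151 150 150 150 150 150 150 150 151 150 150 150 148 150
150 110 150 150 129 145 150 150 145 150 151 150 150 150 150 150 150 150 150 150 150 151 150
150 143 149 150 144 147 150 148 134 150 150  80 138 132 127 150 150 100 145 150 127 140 150
150 151 150 150 131 149 125 111  79  85  81  74  68  63  53 120 150 144 150 150 144 147 150
151 136 151 150 118  54  57  61  66  70  70  66  62  58  50 109 150 150 150 150 150 150 150
150 140 150 150 116  51  58  62  66  65  55  51  45  44  41  87 150 110 150 151 128 145 150
150 150 150 150 126  45  41  39  36  36  36 
[... 1064 characters left out ...]
8, 25, 40, 421] [262. 200.]
[172, 206, 340, 178, 21755] [331. 315.]
[483, 328, 6, 6, 26] [486. 331.]
[214, 330, 3, 4, 10] [215. 332.]
[214, 344, 3, 3, 7] [215. 345.]
[479, 346, 33, 17, 273] [498. 353.]
[211, 358, 11, 12, 68] [215. 363.]
[471, 359, 6, 3, 14] [474. 360.]
[220, 378, 10, 6, 35] [226. 381.]
[(301, 161), (301, 162), (301, 163), (302, 160), (302, 161), (302, 162), (303, 152), (303, 153), (303, 154), (303, 170), (303, 171), (303, 172), (304, 152), (304, 153), (304, 154), (304, 156), (304, 157), (304, 165), (304, 166), (304, 172), (305, 151), (305, 152), (305, 153), (305, 154), (305, 157), (305, 164), (305, 166), (305, 171), (306, 155), (306, 156), (306, 157), (306, 166), (307, 165)]
```

```bash
python3 cmp.py b8|tail -1
python3 - <<'E'
from h import *
a=cv2.imread('pics/raw_b7_top.png',0).astype(int);b=cv2.imread('pics/raw_b8_top.png',0).astype(int)
print('motion',np.abs(a-b)[140:182,240:290].max())
s=[cv2.imread('pics/raw_%s_side.png'%f,0).astype(int) for f in('b7','b8')];print(np.abs(s[0]-s[1])[120:235,200:300].max())
print('nuts',[w('top',u,v,z) for u,v,z in[(301.8,161.5,10),(304,153,8),(305.5,156,8),(303.3,171,8),(305,165.5,8)]])
print('trayedge',w('top',299.8,160,22),'board edge',w('top',298.3,160,25))
print('head L/R top',w('top',250.5,162,140),w('top',272.5,161,140),'head top rim centre',w('top',261,162,179),'base near edge',w('top',252,171,37),w('top',272,169.5,37))
# expected pixels upright stand at pivot xp: corners
for xp in(598,602,606):
  print(xp,[p('top',q).round(1).tolist() for q in[(xp,60,37),(xp,-30,37),(xp+21,15,179),(xp+39,15,179)]],[p('side',q).round(1).tolist() for q in[(xp,60,37),(xp+60,60,37),(xp+30,15,179)]])
g=cv2.imread('pics/raw_b8_side.png',0)
print('\n'.join(' '.join('%3d'%v for v in r) for r in g[130:215:3,215:275:3]))
E
```

```text
41.275 [488.1  61.1 231.5] [-0.9  0.3 -0.4]
motion 2
14
nuts [array([ 654.8, -140.9,   10. ]), array([ 688.8, -150.2,    8. ]), array([ 676.9, -155.9,    8. ]), array([ 617.4, -146.6,    8. ]), array([ 639.2, -153.5,    8. ])]
trayedge [ 659.2 -131.8   22. ] board edge [ 658.8 -125.7   25. ]
head L/R top [636.4  57.8 140. ] [639.6 -21.5 140. ] head top rim centre [631.  20. 179.] base near edge [615.2  54.8  37. ] [620.7 -22.5  37. ]
598 [[250.7, 175.4], [274.0, 175.3], [262.4, 165.4], [262.4, 160.3]] [[236.8, 203.4], [219.7, 197.9], [231.7, 158.5]]
602 [[250.7, 174.4], [274.0, 174.3], [262.4, 164.3], [262.4, 159.1]] [[235.6, 203.0], [218.5, 197.6], [230.5, 158.1]]
606 [[250.7, 173.4], [274.0, 173.3], [262.4, 163.1], [262.4, 158.0]] [[234.5, 202.6], [217.4, 197.2], [229.3, 157.8]]
 28  59 124 148 146 138 126  93 122 146 150 147 148 139  73  77 100 109 103  76
 51  63  88 148 150 149 149 147 139 139 143 150 147 150 138  93  71  67  86 133
 49  71  87 142 148 148 147 146 148 145 145 146 134 142 148 149 147 147 149 149
 70  80 141 137 149 148 147 147 147 148 144 144 145 148 147 149 137 
[... 1311 characters left out ...]
  48  16  66 167 161 153 131 177 176 174 174 163 147 174 169
172 171 151 162 156  83  53 116 172 123 177 175 175 131 173 173 173 175 173 150
173 174 175 157 144 101 112 169 169 146 145 176 169 178 175 164 160 178 170  94
160 160 167 162 119  83 100 175 136 170 179 176 158 177 168 174 177 176 129  72
175 173 145 109  99 122 149 162 129 165 176 160 178 178 164 175 178 162  78  72
172 172 173 174 172 154 148 110 166 178 176 168 177 154 172 179 173 105  70  74
175 168 173 174 152 175 177 171 177 170 149 177 176 173 179 175 154  75  75  72
146 174 173 175 171 177 140 176 173 176 175 177 136 176 176 169  86  72  69  64
169 176 159 164 174 177 173 174 158 162 176 149 152 175 176 127  71  65  67  70
```

Run:
```python
from h import *
a=cv2.imread('pics/raw_s0.png',0);b=cv2.imread('pics/raw_b8_side.png',0)
for n,(x0,y0,x1,y1) in dict(dish=(288,250,326,288),box=(220,288,265,330),iris=(238,205,265,255),lens=(275,155,300,190),wiper=(302,124,334,152),driver=(318,168,358,196)).items():
  m=cv2.matchTemplate(b[y0-8:y1+8,x0-8:x1+8],a[y0:y1,x0:x1],5);_,v,_,l=cv2.minMaxLoc(m);print(n,round(v,2),l[0]-8,l[1]-8)
hand_in();print(sense()['t'])
```

```text
dish 0.7 0 1
box 1.0 0 0
iris 0.98 0 0
lens 0.34 0 -1
wiper 1.0 0 0
driver 0.32 8 -2
the job is handed in; nothing more can be done
the job is handed in; nothing more can be done
```

The job is done and handed in at about 41 s of the 72 s allowed. All five nuts are in the tray, the block is back upright on the table, and the stand is upright on the board behind the rail.

- **Nuts and block:** I swept the nuts off the board in one pass with the gripped block. I then set the block down where it first stood, and it matched its first image exactly.
- **Levering:** The first try slipped off the lip after lifting the stand about 6°. The stand dropped back to its old spot in the image. On the second try the finger was hooked deeper, and the stand slid about 12 mm forward on the board and turned by 2–4°. It then came up gradually on the fingertips, with about 5 N at most, and settled onto its base by itself.

**Last checks:**
- The top view shows the head edge-on and the base edge where an upright stand at this spot should have them.
- Two top-view shots 0.1 s apart showed no movement. Side-view differences were slightly larger, and I put those down to image noise.
- The five nut positions I measured all lie inside the tray. One sits close against the wall next to the board.
- The sample box and iris matched their starting images.
- The dish, lens and driver matched poorly (0.70, 0.34 and 0.32). The arm and its shadow were probably over them, so I could not confirm from this check that they were untouched. I felt no contact with any of them.
- I had used all 12 picture views before the stand came upright, so these last checks rest on pixel values, not a viewed picture.

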